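# Pack and close the dispensary totes

### The arm

A 6-joint arm with a two-finger parallel gripper is mounted at the origin on the work surface. World frame = base frame: x ahead of the robot, y to its left, z up, the work surface at z = 0. Lengths are in m, angles in rad, forces in N, time in s.
With the tool pointing down it reaches from about 0.35 to 0.8 m from the base axis. Payload 7.3 kg.
Tool frame: the origin (TCP) lies midway between the tips of the shut fingers; the grasp point (between the pads) lies hold_point_z behind it (hold_point_z is the distance from the TCP to the grasp point, in m); z points along the fingers, y is the line along which they close (so a half turn about z gives the same grasp; the last joint's range is limited). The gripper opens to 85 mm and grips with 20 to 120 N. Pads are 22 mm wide; open, the fingers measure 114 mm over their backs; the gripper's body (76 mm by 85 mm) begins 54 mm behind the grasp point. The pads swing forward as they close: fully open they stand 13 mm farther back than shut.
Start: joints at [0.97, 0.342, 1.524, -0, 1.275, -0.146], TCP at [0.231, 0.472, 0.194] pointing down, gripper open.
Joint ranges: [-2.53, 2.53], [-0.77, 2.02], [0.04, 2.7], [-1, 4.14], [0.28, 2.66], [-3.11, 3.11]. Speed limits (rad/s): [2.57, 2.57, 3.14, 3.14, 3.14, 3.14].

### API

Orientations are given as a unit quaternion [w, x, y, z].
In Python, from plant import * gives the robot as it stands.
- The arm moves only by the tool apply_moves, never from a script. Its argument "plan" is one flat list of numbers, 4 for each row, row after row: the shift along the tool's x, y, z in mm, then the turn about the tool's z in rad. In form: [x, y, z, yaw, x, y, z, yaw, ...]. A call has 1 to 10 rows; each row shifts and turns the commanded pose from where the row before left it, along the tool's axes as they then stand; what a row does not reach is not made up. A row lasts 1/8 s, in which the tool goes at most 62.5 mm and 10.7 degrees, less where a joint would pass 70% of its speed; a pose out of reach is approached as far as the arm can. A call is refused whole if a number of a shift passes 62.5 or a number of a turn 0.188, either way. A call with a gripper value outside its range is refused whole. "fingers" is the closure, from 0 (fully open) to 1 (shut), set as the call begins (left out, the last holds). The fingers move at their own pace and stop on an object; "force" is the grip in N (left out, the last holds). Time passes only in rows, so rows that do not move let the fingers close. It gives the time, the measured TCP pose, the force, the opening and the grip force at its end, in the units of the state.
- read_state(): the state, without advancing time (a new reading comes with each control period).
- camera(name): name is "scene" or "top" or "wrist"; returns a dict with "image" (400x640x3 uint8, blue, green, red), "mtx" (3x3 intrinsics, pixels), "rvec" (rotation vector, rad) and "tvec" (3), from world to camera coordinates, as OpenCV has them; the wrist camera has in their place "hand_eye" (4x4, takes a point from camera to tool coordinates, whose origin is the TCP and whose axes are the flange's). Camera axes: x right, y down, z forward; pixel columns grow to the right and rows downward; lengths in m; the calibration is good to about 2 mm. The wrist camera is an equidistant fisheye: a pixel r from the principal point sees the ray r / f radians off the axis. A picture is of the moment at which its call begins: read the wrist's pose just before it. There is no depth.
- job_done(): hands the job in; it is judged then, once.
The state is a dict: "time_s": time; "joint_positions": joint angles; "dq": joint speeds; "effort": joint torques, N m; "tcp_pos": TCP position; "orientation": TCP orientation; "ft_force": force on the tool from outside, world axes, zero at the start; "ft_torque": the same for the moment, N m; "grip_width": finger opening in m; "gripper_force": force on a finger pad.
Only numpy, scipy, OpenCV 4.12 (cv2) and the standard library are available. Lean on these libraries where they do the work, as an engineer would, in place of code of your own. Each camera call takes 0.05 s, during which the arm holds its last target. There are 200 camera calls.

### The job

Make up the order on the dispensary counter: put every jar in the tote with the round badge and every carton in the tote with the long bar badge. Then lay a lid on each tote and, with the hand pusher and not with the fingers, press each lid straight down until it snaps fully home, flush on the rim. Finally stand the pusher upright in its stand again, and leave the other things on the counter where they are.

Things in the scene. Friction and masses are not known exactly. Their poses are not given: they have to be found in the camera images.
- tote_round: open green plastic tote fixed to the counter, outside 142 (own x) x 117 (own y) x 92 mm high, walls and floor 6 mm, so inside 130 x 105 mm. It carries a round badge (44 mm disc), on a tab that sticks 52 mm out of its +x end, badge top 86 mm up. Origin: centre of its underside.
- tote_bar: open green plastic tote fixed to the counter, outside 142 (own x) x 117 (own y) x 92 mm high, walls and floor 6 mm, so inside 130 x 105 mm. It carries a long bar badge (76 x 16 mm), on a tab that sticks 52 mm out of its +x end, badge top 86 mm up. Origin: centre of its underside.
- jar_1: squat white plastic jar, cylinder 52 mm in diameter, 60 mm high, about 90 g, starts upright; origin: centre of its underside, z up its axis. May be absent.
- jar_2: squat white plastic jar, cylinder 52 mm in diameter, 60 mm high, about 90 g, starts upright; origin: centre of its underside, z up its axis. May be absent.
- jar_3: squat white plastic jar, cylinder 52 mm in diameter, 60 mm high, about 90 g, starts upright; origin: centre of its underside, z up its axis. May be absent.
- carton_1: plain cardboard medicine carton, 40 (x) x 56 (y) x 60 (z) mm, about 70 g, starts upright; origin: centre of its underside. May be absent.
- carton_2: plain cardboard medicine carton, 40 (x) x 56 (y) x 60 (z) mm, about 70 g, starts upright; origin: centre of its underside. May be absent.
- lid_a: grey snap-in lid, 120 g; both alike, each fits either tote, either way round, its x along the tote's x. Flange 140 (x) x 115 (y) x 5 mm; below it a plug 18 mm deep with rounded lower edges, 1.5 to 2 mm of play in the tote. Origin: centre of the plug's underside (flange underside z = 18 mm): 87 mm above the tote's underside when just laid on, 74 mm when home.
- lid_b: grey snap-in lid, 120 g; both alike, each fits either tote, either way round, its x along the tote's x. Flange 140 (x) x 115 (y) x 5 mm; below it a plug 18 mm deep with rounded lower edges, 1.5 to 2 mm of play in the tote. Origin: centre of the plug's underside (flange underside z = 18 mm): 87 mm above the tote's underside when just laid on, 74 mm when home.
- tote_round_mouth (a point): centre of this tote's mouth, at rim height. In the middle of both end walls (+x, -x) a steel spring bead 40 mm long pokes 4 mm inwards, 7 mm below the rim, and yields outwards; about 10 to 15 N straight down on a lid pushes it past both. A lid just laid on rests on them, its flange about 13 mm above the rim; pressed home, its flange lies on the rim.
- tote_bar_mouth (a point): centre of this tote's mouth, at rim height. In the middle of both end walls (+x, -x) a steel spring bead 40 mm long pokes 4 mm inwards, 7 mm below the rim, and yields outwards; about 10 to 15 N straight down on a lid pushes it past both. A lid just laid on rests on them, its flange about 13 mm above the rim; pressed home, its flange lies on the rim.
- lid_a_top (a point): middle of the flat top of this lid's central grip block, 52 (lid's x) x 28 (y) x 26 mm high, standing on the flange; 49 mm above the lid's origin. The place to grip and to press.
- lid_b_top (a point): middle of the flat top of this lid's central grip block, 52 (lid's x) x 28 (y) x 26 mm high, standing on the flange; 49 mm above the lid's origin. The place to grip and to press.
- pusher: hand pusher, 115 mm tall, 180 g, standing upright in its stand: round rubber foot 40 mm in diameter and 14 mm high, steel stem 18 mm in diameter, square wooden handle 26 x 26 mm from z = 55 to 115 mm. Origin: centre of the foot's underside, z up the handle.
- stand: black pusher stand, a shallow open box fixed to the counter, 64 x 64 x 22 mm, walls and floor 5 mm (inside 54 x 54 mm). Origin: centre of its underside.
- stamp_pad: black stamp pad, 60 x 100 x 18 mm, only in the way; origin: centre of its underside.
- tape_roll: roll of paper tape lying flat, 64 mm in diameter, 22 mm high, only in the way; origin: centre of its underside.
- note_block: yellow note block, 76 x 76 x 30 mm, only in the way; origin: centre of its underside.
- pen_mug: white mug, 76 mm in diameter, 90 mm high, only in the way; origin: centre of its underside.
Not all that is in view belongs to the job. What is shaped like the stand but pink, purple or red is not meant.

How it is judged:
On the way, in this order (a step that is already met when the one before it is completed fails the run):
1. every jar is in the round-badge tote and every carton in the bar-badge tote (x of jar_1 in the frame of tote_round between -0.065 and 0.065 m and y of jar_1 in the frame of tote_round between -0.0525 and 0.0525 m and z of jar_1 in the frame of tote_round between -0.002 and 0.072 m and x of jar_2 in the frame of tote_round between -0.065 and 0.065 m and y of jar_2 in the frame of tote_round between -0.0525 and 0.0525 m and z of jar_2 in the frame of tote_round between -0.002 and 0.072 m and x of jar_3 in the frame of tote_round between -0.065 and 0.065 m and y of jar_3 in the frame of tote_round between -0.0525 and 0.0525 m and z of jar_3 in the frame of tote_round between -0.002 and 0.072 m and x of carton_1 in the frame of tote_bar between -0.065 and 0.065 m and y of carton_1 in the frame of tote_bar between -0.0525 and 0.0525 m and z of carton_1 in the frame of tote_bar between -0.002 and 0.072 m and x of carton_2 in the frame of tote_bar between -0.065 and 0.065 m and y of carton_2 in the frame of tote_bar between -0.0525 and 0.0525 m and z of carton_2 in the frame of tote_bar between -0.002 and 0.072 m), for 0.2 s.
2. both lids are snapped home while the pusher is held in the gripper (((x of lid_a in the frame of tote_round between -0.005 and 0.005 m and y of lid_a in the frame of tote_round between -0.005 and 0.005 m and z of lid_a in the frame of tote_round between 0.068 and 0.0775 m and angle between lid_a's own z axis and vertical below 0.05 rad) or (x of lid_b in the frame of tote_round between -0.005 and 0.005 m and y of lid_b in the frame of tote_round between -0.005 and 0.005 m and z of lid_b in the frame of tote_round between 0.068 and 0.0775 m and angle between lid_b's own z axis and vertical below 0.05 rad)) and ((x of lid_a in the frame of tote_bar between -0.005 and 0.005 m and y of lid_a in the frame of tote_bar between -0.005 and 0.005 m and z of lid_a in the frame of tote_bar between 0.068 and 0.0775 m and angle between lid_a's own z axis and vertical below 0.05 rad) or (x of lid_b in the frame of tote_bar between -0.005 and 0.005 m and y of lid_b in the frame of tote_bar between -0.005 and 0.005 m and z of lid_b in the frame of tote_bar between 0.068 and 0.0775 m and angle between lid_b's own z axis and vertical below 0.05 rad)) and contact force between the fingers and pusher above 1 N), for 0.2 s.
At the end, for the whole second after the job is handed in: All jars in the round-badge tote, all cartons in the bar-badge tote; a lid home on each tote (5 mm of centred, origin 68 to 77.5 mm above the tote's underside, tilt under 0.05 rad); pusher at rest in its stand (12 mm of centred, tilt under 0.12 rad, foot under 10 mm up) (all of step 1 and ((x of lid_a in the frame of tote_round between -0.005 and 0.005 m and y of lid_a in the frame of tote_round between -0.005 and 0.005 m and z of lid_a in the frame of tote_round between 0.068 and 0.0775 m and angle between lid_a's own z axis and vertical below 0.05 rad) or (x of lid_b in the frame of tote_round between -0.005 and 0.005 m and y of lid_b in the frame of tote_round between -0.005 and 0.005 m and z of lid_b in the frame of tote_round between 0.068 and 0.0775 m and angle between lid_b's own z axis and vertical below 0.05 rad)) and ((x of lid_a in the frame of tote_bar between -0.005 and 0.005 m and y of lid_a in the frame of tote_bar between -0.005 and 0.005 m and z of lid_a in the frame of tote_bar between 0.068 and 0.0775 m and angle between lid_a's own z axis and vertical below 0.05 rad) or (x of lid_b in the frame of tote_bar between -0.005 and 0.005 m and y of lid_b in the frame of tote_bar between -0.005 and 0.005 m and z of lid_b in the frame of tote_bar between 0.068 and 0.0775 m and angle between lid_b's own z axis and vertical below 0.05 rad)) and horizontal distance between pusher and stand below 0.012 m and angle between pusher's own z axis and vertical below 0.12 rad and z of pusher in the frame of stand between 0 and 0.01 m and linear speed of pusher below 0.02 m/s); the robot touches nothing.
It fails at once if a lid is pressed home with the fingers instead of the pusher ((horizontal distance between lid_a and tote_round below 0.02 m and z of lid_a in the frame of tote_round below 0.079 m and contact force between the fingers and lid_a above 1 N) or (horizontal distance between lid_a and tote_bar below 0.02 m and z of lid_a in the frame of tote_bar below 0.079 m and contact force between the fingers and lid_a above 1 N) or (horizontal distance between lid_b and tote_round below 0.02 m and z of lid_b in the frame of tote_round below 0.079 m and contact force between the fingers and lid_b above 1 N) or (horizontal distance between lid_b and tote_bar below 0.02 m and z of lid_b in the frame of tote_bar below 0.079 m and contact force between the fingers and lid_b above 1 N)).
It fails at once if a thing that is not part of the order is pushed more than 6 cm out of place (distance of any of stamp_pad, tape_roll, note_block, pen_mug from where it was at the start of the episode above 0.06 m).
Of jar_1, jar_2, jar_3 only 1 to 2 are there at a start; the rules pass over those that are not, and their reading is None.
Of carton_1, carton_2 only 1 to 2 are there at a start; the rules pass over those that are not, and their reading is None.
At some moment in a run one of jar_1, jar_2, jar_3, carton_1, carton_2, lid_a, lid_b may be knocked a few centimetres aside while the robot is not near it.
It also fails if it takes over 210 s, if anything falls off the work surface, if the arm or the gripper's body presses on something with over 40 N, if the wrist force passes 120 N, or if a joint passes its speed limit or range.

## Working session

There is one attempt and no reset: what is moved stays moved. The work goes in short steps, Python scripts to look and compute and a tool call to move; the robot and the scene stay as the last step left them, time stands still between calls to the robot, and variables do not carry over. Pictures are saved under pics/ and viewed, at most 14 in all, crops included, and the job is handed in when it is done.

Besides the shell and the picture viewer there is one more tool, called after "Call:" as name(argument=value, ...), one argument or row to a line, values as JSON. apply_moves: Moves the arm, as the interface text tells. Its arguments: {"type":"object","properties":{"plan":{"type":"array","items":{"type":"number"}},"fingers":{"type":"number"},"force":{"type":"number"}},"required":["plan"]}

```bash
ls; mkdir -p pics; python3 - <<'E'
from plant import *
import cv2
s=read_state(); print(s)
for n in ("scene","top"):
    c=camera(n); cv2.imwrite(f"pics/{n}0.png",c["image"]); print(n,c["mtx"],c["rvec"],c["tvec"])
E
```

```text
pics
{'time_s': 0.0, 'joint_positions': array([ 9.69995726e-01,  3.42705569e-01,  1.52504570e+00, -2.92380817e-05,
        1.27540251e+00, -1.46022927e-01]), 'dq': array([ 8.13700777e-04,  1.79041744e-03,  3.42849527e-05,  1.16694858e-03,
       -1.59210226e-03,  7.98527535e-04]), 'effort': array([-5.62179321e-04, -4.33668566e+01, -2.46010011e+01, -2.86872000e-04,
        8.01075774e-03, -9.56015060e-05]), 'tcp_pos': array([0.23034179, 0.47124332, 0.1935249 ]), 'orientation': array([-2.71725332e-04,  2.25430122e-01,  9.74259026e-01, -7.31872301e-04]), 'ft_force': array([ 1.0223805 ,  0.37013344, -0.19840003]), 'ft_torque': array([-0.04762755, -0.00687618,  0.00742453]), 'gripper_force': 0.0, 'grip_width': 0.08534414995515449}
scene [[494.99974368   0.         323.05468705]
 [  0.         494.99974368 200.57789084]
 [  0.           0.           1.        ]] [ 2.23210118  1.43373812 -0.38874933] [-0.20321466 -0.38478238  1.76199982]
top [[408.45637802   0.         319.22429744]
 [  0.         408.45637802 200.63859503]
 [  0.           0.           1.        ]] [ 2.16589096 -2.12970942  0.13416989] [-0.01854464  0.51684328  1.32371426]
```

View pics/top0.png

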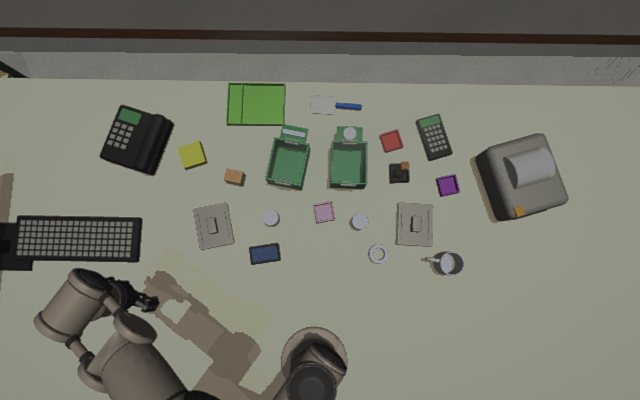

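View pics/scene0.png

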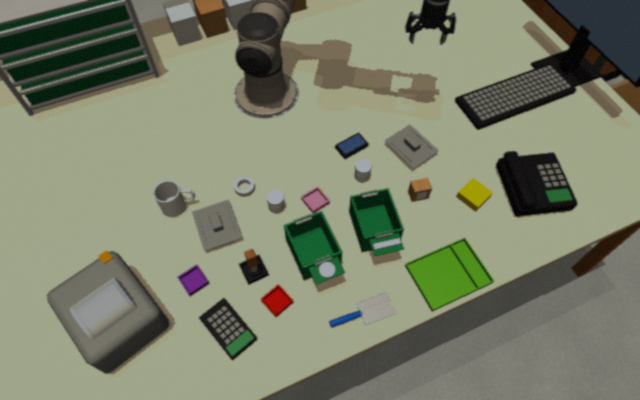

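Top view (px):
- **Totes:** bar tote (288,163) with its badge at (293,132), round tote (348,165) with its badge at (350,133).
- **Order:** jars at (271,217) and (359,221), carton at (234,176), lids at (213,226) and (414,224).
- **Pusher:** in the black stand at (399,173).
- **Look-alikes:** the pink (324,212), red (391,141) and purple (448,185) trays could pass for the stand. The mug at (450,263), the tape roll at (378,254) and the yellow note block at (193,155) could pass for a jar or a carton.

I choose by the description, and one close crop will check it.

```bash
cat > h.py <<'E'
import numpy as np, cv2
from plant import *
from scipy.spatial.transform import Rotation as R
def cam(n):
    s=read_state(); c=camera(n); c["s"]=s
    if n=="wrist":
        q=np.array(s["orientation"]); T=np.eye(4); T[:3,:3]=R.from_quat(q[[1,2,3,0]]).as_matrix(); T[:3,3]=s["tcp_pos"]
        c["wc"]=T@np.array(c["hand_eye"])
    else:
        Rm=cv2.Rodrigues(np.array(c["rvec"]))[0]; T=np.eye(4); T[:3,:3]=Rm.T; T[:3,3]=-Rm.T@np.ravel(c["tvec"]); c["wc"]=T
    c["fish"]=n=="wrist"; return c
def unproj(c,uv,z):
    K=c["mtx"]; uv=np.atleast_2d(uv).astype(float); a=(uv-K[:2,2])/[K[0,0],K[1,1]]
    if c["fish"]:
        t=np.linalg.norm(a,axis=1,keepdims=True); d=np.c_[a/np.maximum(t,1e-9)*np.sin(t),np.cos(t)]
    else: d=np.c_[a,np.ones(len(a))]
    d=d@c["wc"][:3,:3].T; o=c["wc"][:3,3]
    return o+d*((z-o[2])/d[:,2:])
def proj(c,P):
    P=np.atleast_2d(P).astype(float); p=(P-c["wc"][:3,3])@c["wc"][:3,:3]; K=c["mtx"]
    if c["fish"]:
        r=np.linalg.norm(p[:,:2],axis=1,keepdims=True); a=p[:,:2]/np.maximum(r,1e-9)*np.arctan2(r,p[:,2:])
    else: a=p[:,:2]/p[:,2:]
    return a*[K[0,0],K[1,1]]+K[:2,2]
def rectify(c,x0,x1,y0,y1,z,s=1000.):
    "metric picture of plane z: column=(y1-y)*s, row=(x1-x)*s"
    w,h=int((y1-y0)*s),int((x1-x0)*s); v,u=np.mgrid[:h,:w]
    P=np.c_[x1-v.ravel()/s,y1-u.ravel()/s,np.full(h*w,z)]
    m=proj(c,P).astype(np.float32).reshape(h,w,2)
    return cv2.remap(c["image"],m,None,cv2.INTER_LINEAR)
def tool_delta(target,s=None):
    "world target TCP -> shift in tool axes (mm)"
    s=s or read_state(); q=np.array(s["orientation"]); return R.from_quat(q[[1,2,3,0]]).inv().apply(np.array(target)-s["tcp_pos"])*1000
E
python3 - <<'E'
from h import *
import plant
print([n for n in dir(plant) if n[0]!='_'], getattr(plant,'hold_point_z',None))
c=cam("top"); print(c["wc"].round(3))
for n,uv,z in [("tote_bar",(288,163),.09),("bar badge",(293,132),.086),("tote_round",(348,165),.09),("round badge",(350,133),.086),("jarA",(271,217),.06),("jarB",(359,221),.06),("carton",(234,174),.06),("lidL",(213,226),.023),("lidR",(414,224),.023),("pusher",(404,166),.115),("stand",(399,173),.022),("tape",(378,254),.02),("pad",(265,254),.02),("note",(193,155),.03)]:
    print(n,unproj(c,uv,z)[0].round(3))
im=c["image"][80:280,180:480]; cv2.imwrite("pics/top1.png",cv2.resize(im,None,fx=2.6,fy=2.6,interpolation=cv2.INTER_CUBIC))
w=cam("wrist"); print(w["mtx"],w["hand_eye"])
E
```

```text
['Unreachable', 'camera', 'hold_point_z', 'job_done', 'read_state'] 0.0187
[[ 0.017 -0.991  0.133  0.336]
 [-1.    -0.016  0.01  -0.024]
 [-0.008 -0.134 -0.991  1.381]
 [ 0.     0.     0.     1.   ]]
tote_bar [0.631 0.093 0.09 ]
bar badge [0.736 0.079 0.086]
tote_round [ 0.627 -0.101  0.09 ]
round badge [ 0.735 -0.107  0.086]
jarA [0.457 0.146 0.06 ]
jarB [ 0.449 -0.14   0.06 ]
carton [0.598 0.272 0.06 ]
lidL [0.428 0.343 0.023]
lidR [ 0.445 -0.326  0.023]
pusher [ 0.621 -0.276  0.115]
stand [ 0.617 -0.278  0.022]
tape [ 0.345 -0.207  0.02 ]
pad [0.338 0.167 0.02 ]
note [0.667 0.422 0.03 ]
[[309.70691629   0.         321.9720594 ]
 [  0.         309.70691629 203.09356936]
 [  0.           0.           1.        ]] [[-8.18659902e-05 -9.51806678e-01 -3.06698617e-01  7.81771114e-02]
 [ 9.99999804e-01 -2.68134909e-04  5.65201841e-04 -1.20522142e-03]
 [-6.20199492e-04 -3.06698511e-01  9.51806513e-01 -1.80206650e-01]
 [ 0.00000000e+00  0.00000000e+00  0.00000000e+00  1.00000000e+00]]
```

View pics/top1.png

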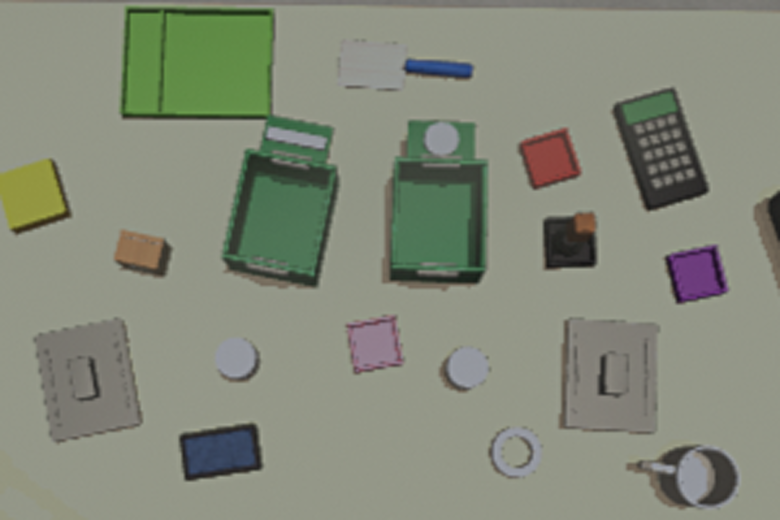

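The crop confirms the choice: the round and bar badges, 2 white jars, 1 brown carton, 2 lids, and the pusher with its wooden top in the black stand. The white disc in the mug is just its lit floor. Next I'll go over the centre for a wrist look.

Call:
apply_moves(
  plan=[0, 0, -30, -0.1516, 0, 0, -30, -0.1516, 0, 0, -30, -0.1516, -20, -35, 0, 0, -30, -45, 0, 0, -30, -45, 0, 0, -30, -45, 0, 0, -30, -45, 0, 0, -30, -45, 0, 0, -30, -45, 0, 0],
  fingers=0,
)

```text
time_s: 1.45
tcp_pos: [0.4313, 0.1651, 0.2842]
orientation: [0.0, 0.0, 1.0, 0.0]
ft_force: [0.2, 0.5, -0.1]
grip_width: 0.0851
gripper_force: 0.0
```

Call:
apply_moves(
  plan=[-30, -45, 0, 0, -30, -45, 0, 0, -20, -45, 0, 0, -10, -30, 0, 0, 0, 0, 0, 0, 0, 0, 0, 0],
)

```text
time_s: 2.2
tcp_pos: [0.5203, 0.0022, 0.284]
orientation: [-0.0, 0.0, 1.0, 0.0]
ft_force: [0.2, 0.5, -0.0]
grip_width: 0.0853
gripper_force: 0.0
```

```bash
python3 - <<'E'
from h import *
c=cam("wrist"); s=c["s"]; print(s["time_s"],s["tcp_pos"],s["orientation"],c["wc"].round(3))
cv2.imwrite("pics/w0.png",c["image"])
np.savez("w0.npz",**{k:c[k] for k in("image","mtx","wc","fish")})
im=rectify(c,.35,.75,-.4,.4,.06); 
cv2.imwrite("pics/w0r.png",im)
E
```

```text
2.2 [0.52026795 0.00220929 0.28404178] [-2.71291876e-04  1.34012455e-05  9.99999918e-01  3.01459873e-04] [[ 0.     0.952  0.306  0.442]
 [ 1.    -0.     0.001  0.001]
 [ 0.001  0.306 -0.952  0.464]
 [ 0.     0.     0.     1.   ]]
```

View pics/w0r.png

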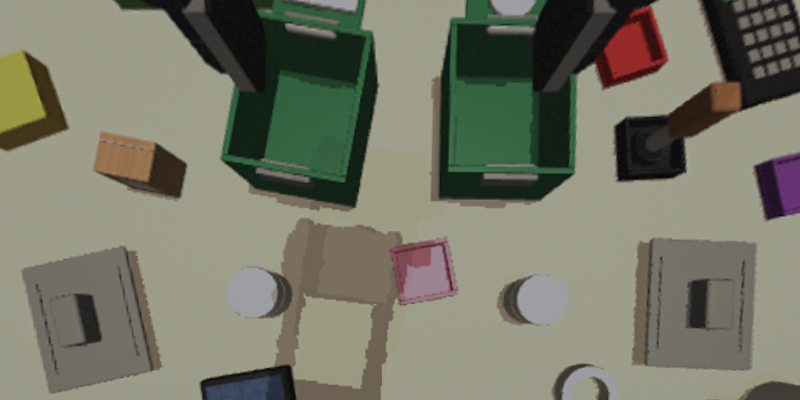

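The wrist view (rectified, z=60 mm) shows jar tops at (253,292) and (540,299), the carton top at (127,157), the tote rims, and the lids at about (88,318) and (697,304). I'm picking the right-hand jar.

Call:
apply_moves(
  plan=[17.5, -35.5, 30, 0, 17.5, -35.5, 30, 0, 17.5, -35.5, 30, 0, 17.5, -35.5, 30, 0, 0, 0, 40, 0, 0, 0, 40, 0, 0, 0, 30, 0, 0, 0, 20, 0, 0, 0, 7, 0, 0, 0, 0, 0],
)

```text
time_s: 3.5
tcp_pos: [0.4509, -0.1398, 0.0275]
orientation: [0.0, -0.001, 1.0, 0.0]
ft_force: [-0.0, -0.3, 0.7]
grip_width: 0.0856
gripper_force: 0.0
```

Call:
apply_moves(
  plan=[0, 0, 0, 0, 0, 0, 0, 0, 0, 0, 0, 0, 0, 0, 0, 0, 0, 0, 0, 0, 0, 0, 0, 0],
  fingers=1,
  force=30,
)

```text
time_s: 4.25
tcp_pos: [0.4506, -0.1404, 0.0272]
orientation: [0.0, 0.0, 1.0, 0.0]
ft_force: [-0.2, -0.4, -0.6]
grip_width: 0.0002
gripper_force: 0.0
```

```bash
python3 - <<'E'
from h import *
d=np.load("w0.npz"); c={k:d[k] for k in d}; c["fish"]=True
a=rectify(c,.53,.73,-.2,0,.092,2000.); b=rectify(c,.53,.73,0,.2,.092,2000.)
im=np.hstack([b,a]); cv2.imwrite("pics/rim0.png",im)
E
```

```text
(no output)
```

View pics/rim0.png

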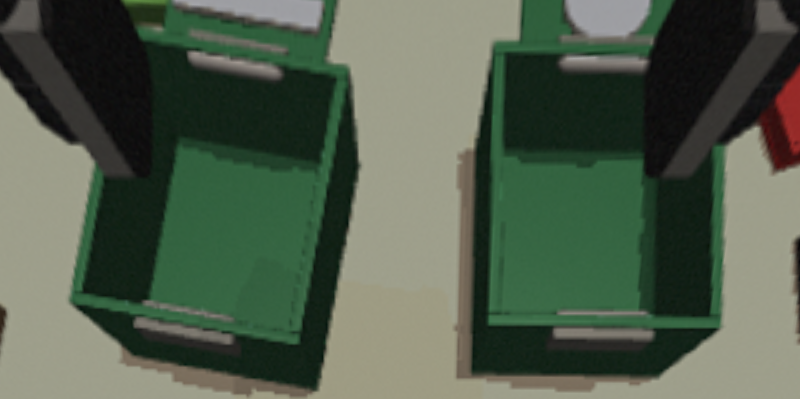

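The rim picture puts the bar tote centre at about (0.638, 0.095), yaw −10.7°, and the round tote centre at about (0.638, −0.104), yaw about −1°. The fingers shut on nothing, so the jar isn't there. I'll look before moving on.

Call:
apply_moves(
  plan=[0, 0, -40, 0, 0, 0, -60, 0, 0, 0, -60, 0, 0, 0, -40, 0, 0, 0, 0, 0],
  fingers=0,
)

```text
time_s: 4.88
tcp_pos: [0.4522, -0.1411, 0.2303]
orientation: [0.003, -0.0, 1.0, -0.002]
ft_force: [-0.1, -0.2, -0.6]
grip_width: 0.085
gripper_force: 0.0
```

```bash
python3 - <<'E'
from h import *
c=cam("wrist"); print(c["s"]["tcp_pos"]); np.savez("w1.npz",**{k:c[k] for k in("image","mtx","wc","fish")})
im=rectify(c,.33,.75,-.4,.3,.06); cv2.imwrite("pics/w1r.png",im)
E
```

```text
[ 0.45215257 -0.1410796   0.23031457]
```

View pics/w1r.png

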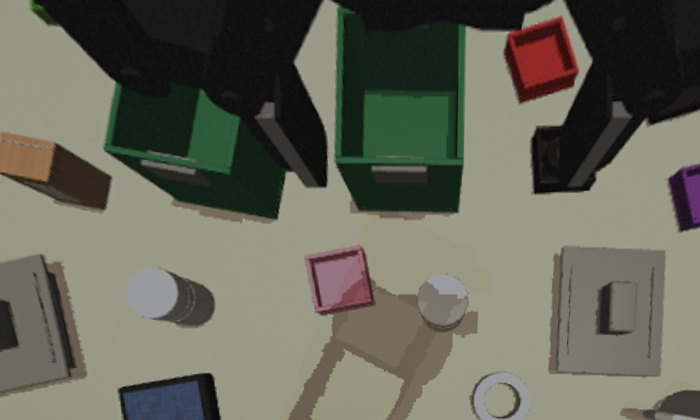

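The jar is still at about (0.450, −0.142), upright, and seemingly not touched. That means the fingers are not where the reported TCP says. I'll compare the projected TCP with the real fingers in the scene and wrist pictures.

```bash
python3 - <<'E'
from h import *
o=[]
for n in ("scene","top","wrist"):
    c=cam(n); s=c["s"]; q=np.array(s["orientation"]); Rm=R.from_quat(q[[1,2,3,0]])
    im=c["image"].copy()
    if n!="wrist":
        f=4;im=cv2.resize(im,None,fx=f,fy=f,interpolation=cv2.INTER_CUBIC)
    else: f=1
    for p,col in (([0,0,0],(0,0,255)),([0,.0425,-.013],(255,0,0)),([0,-.0425,-.013],(255,255,0)),([.04,0,0],(0,255,255))):
        uv=proj(c,s["tcp_pos"]+Rm.apply(p))[0]*f; cv2.circle(im,(int(uv[0]),int(uv[1])),4,col,-1)
        if p==[0,0,0]: u0=uv
    if n!="wrist":
        x,y=(u0-[200,150]).astype(int); x=max(x,0);y=max(y,0); im=im[y:y+300,x:x+400]
    else: im=im[0:300,120:520]
    o.append(im)
o.append(np.zeros_like(o[0]))
cv2.imwrite("pics/chk.png",np.vstack([np.hstack(o[:2]),np.hstack(o[2:])]))
E
```

```text
(no output)
```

View pics/chk.png

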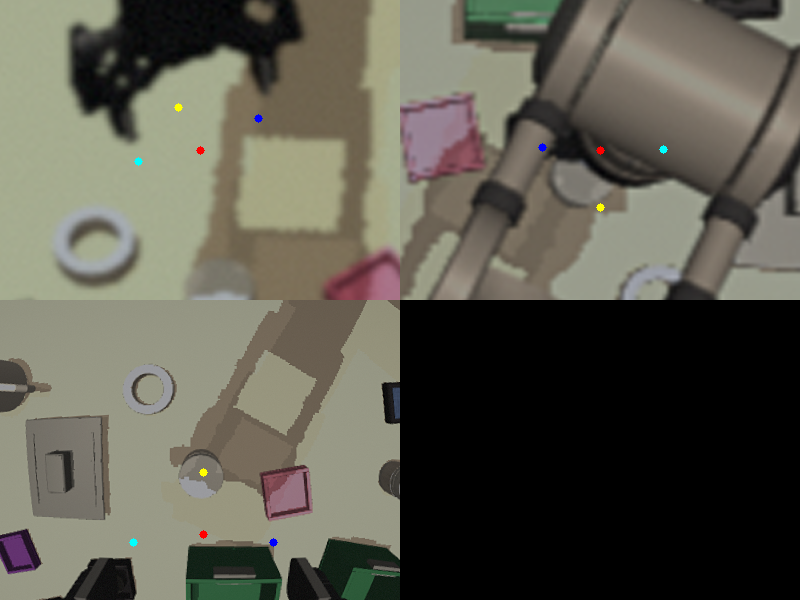

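In both pictures the open fingertips sit about 20–35 mm farther back than the reported TCP suggests: wrist tips at about (132,563) and (290,563), against projected dots about 20 px off and closer together. So the fingers closed above the jar. TCP z≈2 mm is safe under either reading, so I'll go deeper and feel for it.

Call:
apply_moves(
  plan=[0, 0, 50, 0, 0, 0, 50, 0, 0, 0, 50, 0, 2, 0, 40, 0, 0, 0, 25, 0, 0, 0, 10, 0, 0, 0, 3, 0, 0, 0, 0, 0],
)

```text
time_s: 6.08
tcp_pos: [0.449, -0.1405, -0.0004]
orientation: [0.0, -0.0, 1.0, -0.0]
ft_force: [-0.6, -0.6, 0.8]
grip_width: 0.0855
gripper_force: 0.0
```

Call:
apply_moves(
  plan=[0, 0, 0, 0, 0, 0, 0, 0, 0, 0, 0, 0, 0, 0, 0, 0, 0, 0, 0, 0, 0, 0, 0, 0],
  fingers=1,
  force=30,
)

```text
time_s: 6.82
tcp_pos: [0.4491, -0.1405, 0.0]
orientation: [0.001, -0.0, 1.0, -0.0]
ft_force: [-1.7, 0.4, 5.2]
grip_width: 0.051
gripper_force: 30.6
```

Call:
apply_moves(
  plan=[0, 0, -10, 0, 0, 0, -40, 0, 0, 0, -50, 0, 0, 0, -50, 0, 0, 0, -30, 0, 0, 0, 0, 0, 0, 0, 0, 0],
)

```text
time_s: 7.7
tcp_pos: [0.4479, -0.1399, 0.1785]
orientation: [-0.001, -0.0, 1.0, 0.0]
ft_force: [-0.0, -0.8, -1.9]
grip_width: 0.051
gripper_force: 31.9
```

```bash
python3 - <<'E'
from h import *
o=[]
for n in ("scene","wrist"):
    c=cam(n); s=c["s"]; q=np.array(s["orientation"]); Rm=R.from_quat(q[[1,2,3,0]])
    f=4 if n=="scene" else 1.5
    im=cv2.resize(c["image"],None,fx=f,fy=f,interpolation=cv2.INTER_CUBIC)
    # jar bottom at TCP z: draw jar bottom & top circles, levels
    for h,col in ((0,(0,0,255)),(-.06,(0,255,255))):
        t=np.linspace(0,2*np.pi,60); P=np.c_[.026*np.cos(t),.026*np.sin(t),np.full(60,h)]
        uv=(proj(c,s["tcp_pos"]+Rm.apply(P))*f).astype(int)
        for p in uv: cv2.circle(im,tuple(int(v) for v in p),1,col,-1)
    u0=(proj(c,s["tcp_pos"])[0]*f).astype(int)
    x,y=max(u0[0]-200,0),max(u0[1]-250,0)
    if n=="wrist": y=min(y,im.shape[0]-400)
    o.append(im[y:y+400,x:x+400])
print(s["tcp_pos"],s["grip_width"])
cv2.imwrite("pics/chk2.png",np.hstack(o))
E
```

```text
[ 0.44770418 -0.13990116  0.17798341] 0.05055750338238215
```

View pics/chk2.png

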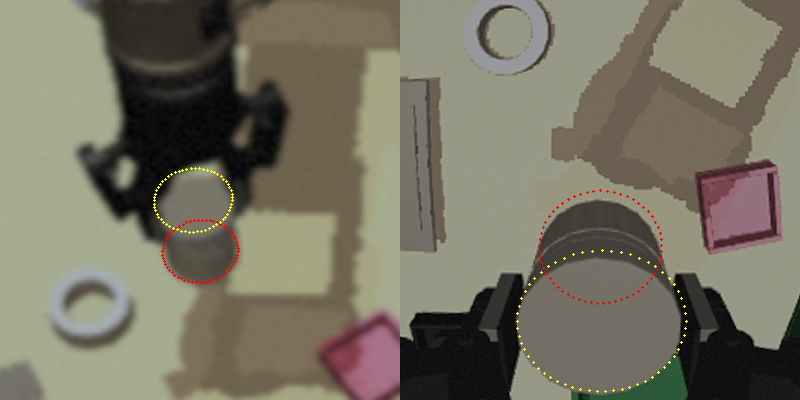

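```bash
python3 - <<'E'
from h import *
c=cam("wrist"); s=c["s"]; q=np.array(s["orientation"]); Rm=R.from_quat(q[[1,2,3,0]])
u0=(proj(c,s["tcp_pos"])[0]*1.5).astype(int); x,y=max(u0[0]-200,0),min(max(u0[1]-250,0),200)
for h in range(0,81,10):
    P=np.array([[.011,-.026,-h/1e3],[-.011,-.026,-h/1e3],[.011,.026,-h/1e3]]); uv=proj(c,s["tcp_pos"]+Rm.apply(P))*1.5-[x,y]+[400,0]
    print(h,uv.round(0).tolist())
E
```

```text
0 [[538.0, 226.0], [541.0, 273.0], [663.0, 226.0]]
10 [[535.0, 234.0], [538.0, 284.0], [666.0, 234.0]]
20 [[532.0, 244.0], [535.0, 295.0], [670.0, 244.0]]
30 [[528.0, 255.0], [532.0, 308.0], [674.0, 255.0]]
40 [[524.0, 267.0], [528.0, 322.0], [678.0, 267.0]]
50 [[520.0, 281.0], [525.0, 338.0], [683.0, 281.0]]
60 [[515.0, 296.0], [520.0, 355.0], [689.0, 296.0]]
70 [[509.0, 313.0], [516.0, 374.0], [695.0, 313.0]]
80 [[503.0, 333.0], [511.0, 396.0], [702.0, 333.0]]
```

Measured: at 51 mm opening the fingertips lie about 45 mm behind the reported TCP, and the jar itself overlays the TCP frame correctly. The jar is held well enough by its top 15 mm, so I'm carrying it to the far slot of the round tote.

Call:
apply_moves(
  plan=[-15, 2, 0, 0, -33, 5, 0, 0, -33, 5, 0, 0, -33, 5, 0, 0, -33, 5, 0, 0, -33, 5, 0, 0, -24, 5, 0, 0, -15, 3, 0, 0, 0, 0, 0, 0],
)

```text
time_s: 8.98
tcp_pos: [0.6685, -0.1046, 0.1775]
orientation: [-0.001, -0.0, 1.0, 0.0]
ft_force: [-0.0, 1.0, -0.7]
grip_width: 0.0506
gripper_force: 31.9
```

Call:
apply_moves(
  plan=[0, 0, 40, 0, 0, 0, 40, 0, 0, 0, 40, 0, 0, 0, 30, 0, 0, 0, 14, 0, 0, 0, 4, 0, 0, 0, 0, 0],
)

```text
time_s: 9.85
tcp_pos: [0.6683, -0.1055, 0.0122]
orientation: [0.001, 0.0, 1.0, -0.0]
ft_force: [0.2, 0.9, -0.6]
grip_width: 0.0509
gripper_force: 31.9
```

Call:
apply_moves(
  plan=[0, 0, 0, 0, 0, 0, 0, 0, 0, 0, 0, 0],
  fingers=0.28,
)

```text
time_s: 10.22
tcp_pos: [0.6679, -0.1054, 0.0119]
orientation: [0.001, -0.0, 1.0, -0.0]
ft_force: [0.6, -0.4, -0.8]
grip_width: 0.0619
gripper_force: 0.0
```

Call:
apply_moves(
  plan=[0, 0, -40, 0, 0, 0, -60, 0, 0, 0, -60, 0, 20, 26, 0, 0, 35, 42, 0, 0, 35, 42, 0, 0, 35, 42, 0, 0, 35, 42, 0, 0, 35, 42, 0, 0],
  fingers=0.28,
)

```text
time_s: 11.35
tcp_pos: [0.4715, 0.1318, 0.1716]
orientation: [0.001, 0.0, 1.0, 0.0]
ft_force: [1.3, 0.4, -0.7]
grip_width: 0.0617
gripper_force: 0.0
```

Call:
apply_moves(
  plan=[15, 16, 0, 0, 0, 0, 0, 0, 0, 0, 0, 0],
  fingers=0,
)

```text
time_s: 11.72
tcp_pos: [0.4586, 0.146, 0.1714]
orientation: [0.001, 0.0, 1.0, -0.0]
ft_force: [0.5, -1.1, 1.2]
grip_width: 0.0855
gripper_force: 0.0
```

```bash
cat >> h.py <<'E'
def blobs(c,z,box,fn,amin):
    "contours of mask fn(hsv) in rectified plane z -> (centre xy, minAreaRect size mm, angle of long side rad, area)"
    x0,x1,y0,y1=box; im=rectify(c,x0,x1,y0,y1,z); m=fn(cv2.cvtColor(im,cv2.COLOR_BGR2HSV).astype(int)).astype(np.uint8)
    m=cv2.morphologyEx(m,cv2.MORPH_OPEN,np.ones((3,3))); r=[]
    for k in cv2.findContours(m,cv2.RETR_EXTERNAL,cv2.CHAIN_APPROX_NONE)[0]:
        if cv2.contourArea(k)<amin: continue
        b=cv2.boxPoints(cv2.minAreaRect(k)); W=np.c_[x1-b[:,1]/1000,y1-b[:,0]/1000]; e=W[1]-W[0]; g=W[2]-W[1]
        if np.hypot(*g)>np.hypot(*e): e,g=g,e
        r.append((W.mean(0).round(4),round(np.hypot(*e),4),round(np.hypot(*g),4),round(np.arctan2(e[1],e[0]),3),cv2.contourArea(k)))
    return r
def save(c,n): np.savez(n,**{k:c[k] for k in("image","mtx","wc","fish")})
E
python3 - <<'E'
from h import *
c=cam("wrist"); save(c,"w2.npz"); print(c["s"]["tcp_pos"])
for b in blobs(c,.06,(.36,.52,.05,.25),lambda h:(h[...,1]<45)&(h[...,2]>110),300): print(b)
im=rectify(c,.36,.52,.05,.25,.06); hsv=cv2.cvtColor(im,cv2.COLOR_BGR2HSV); print(hsv[62,103],hsv[20,20])
E
```

```text
[0.45862469 0.14597819 0.17137772]
(array([0.381 , 0.1844], dtype=float32), np.float32(0.0696), np.float32(0.0261), np.float32(-1.344), 1235.0)
(array([0.4405, 0.1505], dtype=float32), np.float32(0.199), np.float32(0.159), np.float32(-1.571), 20901.0)
[ 20  32 119] [ 32  33 153]
```

```bash
cat >> h.py <<'E'
def load(n):
    d=np.load(n); c={k:d[k] for k in d}; c["fish"]=bool(c["fish"]); return c
def circle(c,xy,z,r=.026,w=.06):
    x,y=xy; im=rectify(c,x-w,x+w,y-w,y+w,z,2000.); g=cv2.GaussianBlur(cv2.cvtColor(im,cv2.COLOR_BGR2GRAY),(5,5),0)
    h=cv2.HoughCircles(g,cv2.HOUGH_GRADIENT,1,20,param1=60,param2=12,minRadius=int(r*2000-5),maxRadius=int(r*2000+5))
    return [] if h is None else [(round(x+w-v/2000,4),round(y+w-u/2000,4),q/2000) for u,v,q in h[0][:3]]
E
python3 - <<'E'
from h import *
print(circle(load("w2.npz"),(.458,.147),.06)); print(circle(load("w0.npz"),(.458,.147),.06))
E
```

```text
[(np.float32(0.4562), np.float32(0.1478), np.float32(0.026549999))]
[(np.float32(0.4578), np.float32(0.1478), np.float32(0.024799999))]
```

Call:
apply_moves(
  plan=[1.5, 1.5, 50, 0, 0, 0, 50, 0, 0, 0, 40, 0, 0, 0, 25, 0, 0, 0, 11, 0, 0, 0, 3, 0, 0, 0, 0, 0],
)

```text
time_s: 12.65
tcp_pos: [0.4569, 0.148, -0.0072]
orientation: [0.001, 0.0, 1.0, 0.0]
ft_force: [-0.1, 0.1, -0.9]
grip_width: 0.0854
gripper_force: 0.0
```

Call:
apply_moves(
  plan=[0, 0, 0, 0, 0, 0, 0, 0, 0, 0, 0, 0, 0, 0, 0, 0, 0, 0, -10, 0, 0, 0, -40, 0, 0, 0, -60, 0, 0, 0, -60, 0, 0, 0, -15, 0],
  fingers=1,
  force=30,
)

```text
time_s: 13.78
tcp_pos: [0.4579, 0.1485, 0.1819]
orientation: [0.004, -0.0, 1.0, 0.001]
ft_force: [-0.2, -0.6, -2.5]
grip_width: 0.051
gripper_force: 31.9
```

Call:
apply_moves(
  plan=[-10, -21, 0, 0, -25, -45, 0, 0, -25, -45, 0, 0, -25, -45, 0, 0, -25, -45, 0, 0, -20, -35, 0, 0, -15, -15, 0, 0, -7, 0, 0, 0, 0, 0, 0, 0],
)

```text
time_s: 14.9
tcp_pos: [0.6079, -0.1019, 0.1771]
orientation: [-0.0, -0.0, 1.0, 0.0]
ft_force: [-0.7, 0.8, -1.5]
grip_width: 0.0513
gripper_force: 32.0
```

Call:
apply_moves(
  plan=[-1, -1.5, 50, 0, 0, 0, 50, 0, 0, 0, 40, 0, 0, 0, 22, 0, 0, 0, 10, 0, 0, 0, 3, 0, 0, 0, 0, 0],
)

```text
time_s: 15.78
tcp_pos: [0.6093, -0.1028, 0.0065]
orientation: [0.001, -0.001, 1.0, -0.0]
ft_force: [-10.2, 6.2, 19.6]
grip_width: 0.0512
gripper_force: 39.0
```

Call:
apply_moves(
  plan=[0, 0, 0, 0, 0, 0, 0, 0, 0, 0, 0, 0, 0, 0, -30, 0, 0, 0, -60, 0, 0, 0, -60, 0, 0, 0, -50, 0],
  fingers=0.28,
)

```text
time_s: 16.65
tcp_pos: [0.6093, -0.1035, 0.2065]
orientation: [0.002, -0.001, 1.0, -0.0]
ft_force: [0.9, -0.3, -0.6]
grip_width: 0.0612
gripper_force: 0.0
```

Call:
apply_moves(
  plan=[0, 25, 0, 0, 6, 55, 0, 0, 6, 55, 0, 0, 6, 55, 0, 0, 6, 55, 0, 0, 6, 55, 0, 0, 6, 50, 0, 0, 0, 25, 0, 0, 0, 0, 0, 0],
  fingers=0,
)

```text
time_s: 17.77
tcp_pos: [0.5721, 0.2732, 0.2033]
orientation: [0.001, -0.002, 1.0, 0.0]
ft_force: [0.4, -0.9, -0.5]
grip_width: 0.085
gripper_force: 0.0
```

```bash
python3 - <<'E'
from h import *
c=cam("wrist"); save(c,"w3.npz"); print(c["s"]["tcp_pos"])
a=rectify(c,.50,.70,.17,.37,.06,2000.); b=rectify(c,.36,.76,-.19,.21,.092,1000.)
cv2.imwrite("pics/w3r.png",np.hstack([a,b]))
E
```

```text
[0.57210873 0.27319213 0.20333329]Traceback (most recent call last):
  File "<stdin>", line 4, in <module>
    return _nx.concatenate(arrs, 1, dtype=dtype, casting=casting)
           ~~~~~~~~~~~~~~~^^^^^^^^^^^^^^^^^^^^^^^^^^^^^^^^^^^^^^^
ValueError: all the input array dimensions except for the concatenation axis must match exactly, but along dimension 0, the array at index 0 has size 399 and the array at index 1 has size 400
```

```bash
python3 - <<'E'
from h import *
c=load("w3.npz")
a=rectify(c,.50,.70,.17,.37,.06,2000.); b=rectify(c,.54,.74,-.19,.01,.066,2000.)
cv2.imwrite("pics/w3r.png",np.hstack([a[:399,:399],b[:399,:399]]))
E
```

```text
(no output)
```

View pics/w3r.png

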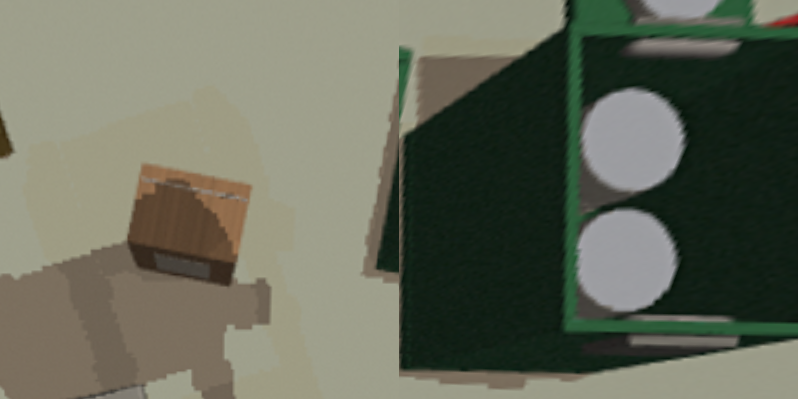

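The carton top is at (190,212) in the crop, giving (0.593, 0.275), yaw about −10.5°. In the round tote both jars stand upright, with tops at (632,139) and (627,260). Now the carton.

Call:
apply_moves(
  plan=[-21, 2, 30, 0, 0, 0, 0, 0.186, 0, 0, 50, 0, 0, 0, 50, 0, 0, 0, 40, 0, 0, 0, 27, 0, 0, 0, 11, 0, 0, 0, 3, 0, 0, 0, 0, 0],
)

```text
time_s: 18.95
tcp_pos: [0.595, 0.2727, -0.0075]
orientation: [0.001, 0.093, 0.996, 0.0]
ft_force: [0.2, -0.1, -0.2]
grip_width: 0.0855
gripper_force: 0.0
```

Call:
apply_moves(
  plan=[0, 0, 0, 0, 0, 0, 0, 0, 0, 0, 0, 0, 0, 0, 0, 0, 0, 0, -10, 0, 0, 0, -40, 0, 0, 0, -60, 0, 0, 0, -60, 0, 0, 0, -15, 0],
  fingers=1,
  force=30,
)

```text
time_s: 20.08
tcp_pos: [0.5959, 0.2733, 0.1817]
orientation: [0.004, 0.093, 0.996, 0.002]
ft_force: [0.4, 0.1, -1.2]
grip_width: 0.0554
gripper_force: 32.5
```

Call:
apply_moves(
  plan=[-10, -20, 0, 0, -15, -35, 0, 0, -15, -35, 0, 0, -15, -35, 0, 0, -15, -30, 0, 0, -7, -14, 0, 0, 0, 0, 0, 0, 0, 0, 0, 0],
)

```text
time_s: 21.08
tcp_pos: [0.638, 0.0933, 0.1756]
orientation: [-0.001, 0.092, 0.996, 0.0]
ft_force: [0.1, 1.4, -1.4]
grip_width: 0.0554
gripper_force: 32.5
```

Call:
apply_moves(
  plan=[0, 0, 50, 0, 0, 0, 50, 0, 0, 0, 40, 0, 0, 0, 18, 0, 0, 0, 8, 0, 0, 0, 4, 0, 0, 0, 0, 0],
)

```text
time_s: 21.95
tcp_pos: [0.6395, 0.093, 0.0089]
orientation: [0.001, 0.093, 0.996, 0.0]
ft_force: [-3.1, 1.3, 4.1]
grip_width: 0.0559
gripper_force: 34.5
```

Call:
apply_moves(
  plan=[0, 0, 0, 0, 0, 0, 0, 0, 0, 0, 0, 0, 0, 0, -30, 0, 0, 0, -60, 0, 0, 0, -60, 0, 0, 0, -50, 0],
  fingers=0.24,
)

```text
time_s: 22.82
tcp_pos: [0.6394, 0.0924, 0.2109]
orientation: [0.003, 0.093, 0.996, 0.0]
ft_force: [2.0, -0.2, 0.2]
grip_width: 0.0647
gripper_force: 0.0
```

```bash
python3 - <<'E'
from h import *
c=load("w0.npz")
a=rectify(c,.34,.53,.23,.42,.023,2000.); b=rectify(c,.34,.53,-.42,-.23,.023,2000.)
cv2.imwrite("pics/lids.png",np.hstack([a,b]))
E
```

```text
(no output)
```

View pics/lids.png

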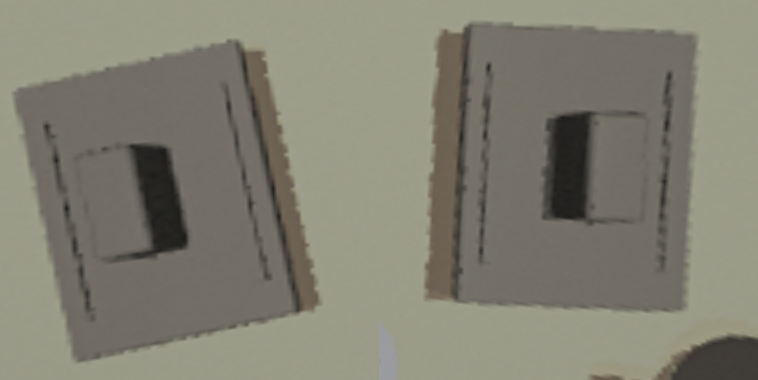

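In that picture the left lid is centred at (157,201), giving (0.4295, 0.341), yaw +0.217. The right lid is at (578,166), giving (0.447, −0.3295), yaw −0.04. I'll refine the totes and lids with an edge fit over several pictures.

```bash
cat >> h.py <<'E'
from scipy.optimize import minimize
from scipy.ndimage import map_coordinates
def fitrect(c,p0,sizes,z,skip=(),span=.012):
    "fit (x,y,yaw) of rectangles (lx,ly) at height z to image edges; skip sides 0:+x 1:-x 2:+y 3:-y"
    g=cv2.GaussianBlur(cv2.cvtColor(c["image"],cv2.COLOR_BGR2GRAY),(0,0),1.0).astype(float)
    t=np.linspace(-.46,.46,60)
    def pts(p,lx,ly,d):
        o=[]
        for i,(n,l,w) in enumerate((((1,0),lx,ly),((-1,0),lx,ly),((0,1),ly,lx),((0,-1),ly,lx))):
            if i in skip: continue
            n=np.array(n); q=n*(l/2+d)+np.outer(t*w,[-n[1],n[0]]); o.append(q)
        q=np.vstack(o); a=p[2]; q=q@np.array([[np.cos(a),np.sin(a)],[-np.sin(a),np.cos(a)]])+p[:2]
        return proj(c,np.c_[q,np.full(len(q),z)])
    def cost(p):
        s=0
        for lx,ly in sizes:
            A=[map_coordinates(g,pts(p,lx,ly,d)[:,::-1].T,order=1,mode='nearest') for d in(-.0015,.0015)]
            s-=np.minimum(np.abs(A[0]-A[1]),25).mean()
        return s
    best=None
    for dx in np.linspace(-span,span,9):
        for dy in np.linspace(-span,span,9):
            for da in (-.05,-.025,0,.025,.05):
                p=np.array(p0)+[dx,dy,da]; v=cost(p)
                if best is None or v<best[0]: best=(v,p)
    r=minimize(cost,best[1],method="Nelder-Mead",options=dict(initial_simplex=best[1]+np.array([[0,0,0],[.003,0,0],[0,.003,0],[0,0,.02]])))
    return r.x.round(4),round(r.fun,2)
E
python3 - <<'E'
from h import *
c=cam("wrist"); save(c,"w4.npz"); t=cam("top"); save(t,"t4.npz"); sc=cam("scene"); save(sc,"s4.npz")
T=[(.142,.117),(.130,.105)]
for n in ("w0","w1","w2","w3","w4","t4","s4"):
    d=load(n+".npz")
    print(n,"bar",fitrect(d,(.637,.094,-.187),T,.092),"round",fitrect(d,(.638,-.104,-.015),T,.092))
for n in ("w0","w1","w2","t4","s4"):
    d=load(n+".npz")
    print(n,"L",fitrect(d,(.4295,.3413,.217),[(.14,.115)],.0225),"R",fitrect(d,(.447,-.3295,-.044),[(.14,.115)],.0225))
E
```

```text
w0 bar (array([ 0.6312,  0.0966, -0.176 ]), np.float64(-34.24)) round (array([ 0.6312, -0.1032, -0.0365]), np.float64(-34.98))
w1 bar (array([ 0.6313,  0.0974, -0.1838]), np.float64(-19.05)) round (array([ 0.6304, -0.1036, -0.0205]), np.float64(-34.73))
w2 bar (array([ 0.6311,  0.0978, -0.1858]), np.float64(-21.11)) round (array([ 0.6368, -0.104 , -0.0167]), np.float64(-22.53))
w3 bar (array([ 0.6369,  0.0957, -0.1753]), np.float64(-37.29)) round (array([ 0.6312, -0.104 , -0.0144]), np.float64(-35.97))
w4 bar (array([ 0.6374,  0.0962, -0.1697]), np.float64(-45.07)) round (array([ 0.6368, -0.1026, -0.0162]), np.float64(-42.04))
t4 bar (array([ 0.6326,  0.0851, -0.1887]), np.float64(-15.52)) round (array([ 0.6325, -0.1021, -0.0202]), np.float64(-21.95))
s4 bar (array([ 0.6373,  0.0961, -0.1962]), np.float64(-26.3)) round (array([ 0.6352, -0.1042, -0.0145]), np.float64(-29.67))
w0 L (array([0.4293, 0.344 , 0.2202]), np.float64(-21.46)) R (array([ 0.4464, -0.3304, -0.0451]), np.float64(-21.45))
w1 L (array([0.4271, 0.3424, 0.2143]), np.float64(-18.13)) R (array([ 0.4456, -0.33  , -0.0433]), np.float64(-22.19))
w2 L (array([0.4285, 0.3434, 0.2218]), np.float64(-23.43)) R (array([ 0.4455, -0.3295, -0.0409]), np.float64(-20.64))
t4 L (array([0.4278, 0.3399, 0.2155]), np.float64(-9.24)) R (array([ 0.444 , -0.3214, -0.0496]), np.float64(-8.94))
s4 L (array([0.4388, 0.3418, 0.237 ]), np.float64(-8.18)) R (array([ 0.4563, -0.3284, -0.042 ]), np.float64(-13.4))
```

Call:
apply_moves(
  plan=[20, 16, 0, 0, 40, 33, 0, 0, 40, 33, 0, 0, 40, 33, 0, 0, 40, 33, 0, 0, 40, 33, 0, 0, 24, 18, 0, -0.135, 0, 0, 20, -0.135, 0, 0, 20, -0.134, 0, 0, 0, 0],
  fingers=0,
)

```text
time_s: 24.22
tcp_pos: [0.4343, 0.3325, 0.1645]
orientation: [-0.002, -0.108, 0.994, -0.001]
ft_force: [-0.9, 0.2, 0.6]
grip_width: 0.0855
gripper_force: 0.0
```

Call:
apply_moves(
  plan=[0, 0, 0, 0, 0, 0, 0, 0],
)

```text
time_s: 24.48
tcp_pos: [0.4361, 0.3332, 0.1671]
orientation: [0.001, -0.108, 0.994, 0.0]
ft_force: [0.5, 0.0, 0.5]
grip_width: 0.0853
gripper_force: 0.0
```

```bash
python3 - <<'E'
from h import *
c=cam("wrist"); save(c,"w5.npz"); s=c["s"]; print(s["time_s"],s["tcp_pos"],s["orientation"])
L=fitrect(c,(.4285,.3435,.219),[(.14,.115)],.0225); B=fitrect(c,(.4285,.3435,.219),[(.052,.028)],.049); print(L,B)
print(tool_delta([*L[0][:2],-.017],s),tool_delta([*B[0][:2],-.017],s))
E
```

```text
24.475 [0.43608966 0.33318453 0.16707028] [ 7.72493937e-04 -1.07924004e-01  9.94158774e-01  3.80240945e-04]
(array([0.429 , 0.3425, 0.2213]), np.float64(-24.45)) (array([0.4263, 0.3418, 0.2154]), np.float64(-11.24))
[  5.22335787  10.51134588 184.06829641] [  8.01066828  10.40703971 184.06372496]
```

Call:
apply_moves(
  plan=[5.5, 10.5, 30, 0, 0, 0, 50, 0, 0, 0, 50, 0, 0, 0, 30, 0, 0, 0, 14, 0, 0, 0, 6, 0, 0, 0, 0, 0, 0, 0, 0, 0],
)

```text
time_s: 25.52
tcp_pos: [0.4287, 0.3426, -0.0126]
orientation: [0.001, -0.109, 0.994, 0.0]
ft_force: [-0.6, 0.5, -0.7]
grip_width: 0.0854
gripper_force: 0.0
```

Call:
apply_moves(
  plan=[0, 0, 0, 0, 0, 0, 0, 0, 0, 0, 0, 0, 0, 0, 0, 0, 0, 0, 0, 0],
  fingers=1,
  force=40,
)

```text
time_s: 26.15
tcp_pos: [0.4281, 0.3423, -0.0135]
orientation: [0.0, -0.109, 0.994, 0.0]
ft_force: [0.1, 0.5, 3.6]
grip_width: 0.0272
gripper_force: 41.5
```

Call:
apply_moves(
  plan=[0, 0, -10, 0, 0, 0, -40, 0, 0, 0, -60, 0, 0, 0, -60, 0, 0, 0, -30, 0, 0, 0, 0, 0, 0, 0, 0, 0],
)

```text
time_s: 27.02
tcp_pos: [0.427, 0.3415, 0.1849]
orientation: [-0.001, -0.109, 0.994, -0.001]
ft_force: [0.2, -0.1, -1.5]
grip_width: 0.0274
gripper_force: 41.0
```

```bash
python3 - <<'E'
from h import *
c=cam("wrist"); save(c,"w6.npz"); s=c["s"]; print(s["time_s"],s["tcp_pos"],s["orientation"])
# lid origin assumed at TCP z+.015
from itertools import product
p=s["tcp_pos"]
for dz in (.030,.035,.0375,.04,.045): print(dz,fitrect(c,(p[0],p[1],.218),[(.14,.115)],p[2]+dz,skip=(0,)))
cv2.imwrite("pics/w6.png",c["image"])
E
```

```text
27.025 [0.42704426 0.34154021 0.18486088] [-1.16599440e-03 -1.08750480e-01  9.94068261e-01 -5.14960420e-04]
0.03 (array([0.4302, 0.3413, 0.2079]), np.float64(-17.05))
0.035 (array([0.4273, 0.3415, 0.2306]), np.float64(-19.19))
0.0375 (array([0.4273, 0.3404, 0.2202]), np.float64(-18.9))
0.04 (array([0.4271, 0.3404, 0.2204]), np.float64(-16.39))
0.045 (array([0.4303, 0.3359, 0.1963]), np.float64(-14.31))
```

View pics/w6.png

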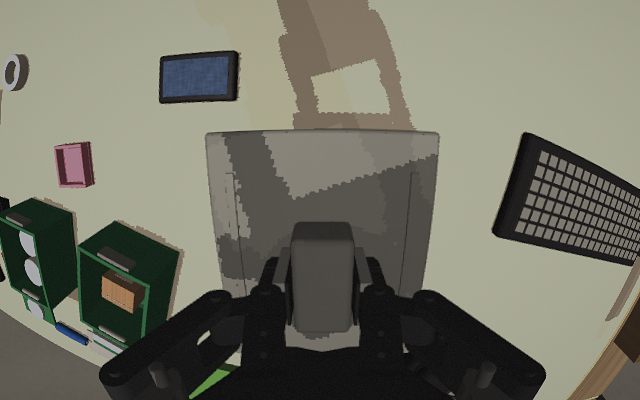

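```bash
python3 - <<'E'
from h import *
import h
T=[(.142,.117),(.130,.105)]
# restrict search: small span around the consistent estimates
for n in ("w0","w2","w3","w4","w6","s4","t4"):
    d=load(n+".npz")
    print(n,fitrect(d,(.6372,.0959,-.181),T,.092,span=.0025),fitrect(d,(.6370,-.1035,-.0165),T,.092,span=.0025))
E
```

```text
w0 (array([ 0.6368,  0.0949, -0.1813]), np.float64(-33.32)) (array([ 0.6369, -0.1047, -0.013 ]), np.float64(-34.89))
w2 (array([ 0.6353,  0.0978, -0.1403]), np.float64(-19.09)) (array([ 0.6368, -0.104 , -0.0166]), np.float64(-22.53))
w3 (array([ 0.637 ,  0.0959, -0.1748]), np.float64(-37.27)) (array([ 0.6368, -0.1041, -0.015 ]), np.float64(-37.06))
w4 (array([ 0.6374,  0.0962, -0.1705]), np.float64(-45.07)) (array([ 0.6377, -0.1027, -0.0229]), np.float64(-42.04))
w6 (array([ 0.6366,  0.095 , -0.183 ]), np.float64(-36.37)) (array([ 6.370e-01, -1.048e-01,  3.000e-04]), np.float64(-35.88))
s4 (array([ 0.6373,  0.0961, -0.1962]), np.float64(-26.3)) (array([ 0.6352, -0.1042, -0.0145]), np.float64(-29.67))
t4 (array([ 0.6337,  0.091 , -0.1762]), np.float64(-14.53)) (array([ 0.6325, -0.1021, -0.0203]), np.float64(-21.95))
```

Call:
apply_moves(
  plan=[0, 0, 0, 0.1327, 0, 0, 0, 0.1327, 0, 0, 0, 0.1326, 0, 0, 0, 0],
)

```text
time_s: 27.58
tcp_pos: [0.4272, 0.3417, 0.1845]
orientation: [-0.001, 0.089, 0.996, -0.001]
ft_force: [-0.4, -0.4, -1.4]
grip_width: 0.0272
gripper_force: 41.0
```

Call:
apply_moves(
  plan=[-15, -12, 0, 0, -35, -29, 0, 0, -35, -29, 0, 0, -35, -29, 0, 0, -35, -29, 0, 0, -35, -29, 0, 0, -35, -29, 0, 0, -25, -19, 0, 0, 0, 0, 0, 0, 0, 0, 0, 0],
)

```text
time_s: 28.82
tcp_pos: [0.6368, 0.0952, 0.1856]
orientation: [-0.001, 0.09, 0.996, 0.0]
ft_force: [0.1, 0.8, -2.4]
grip_width: 0.0272
gripper_force: 41.0
```

```bash
python3 - <<'E'
from h import *
c=cam("wrist"); save(c,"w7.npz"); s=c["s"]; p=s["tcp_pos"]; print(p,s["orientation"])
for dz in (.035,.037): print(fitrect(c,(p[0],p[1],-.178),[(.14,.115)],p[2]+dz,skip=(0,),span=.006))
print(tool_delta([.6370,.0956,.1],s))
E
```

```text
[0.63675254 0.09519597 0.18561395] [-6.51466822e-04  8.96774515e-02  9.95970646e-01  5.75481174e-05]
(array([ 0.6382,  0.0933, -0.158 ]), np.float64(-19.33))
(array([ 0.6387,  0.0929, -0.1954]), np.float64(-18.98))
[-0.28328748  0.44192302 85.61365426]
```

Call:
apply_moves(
  plan=[0, 0.5, 40, 0, 0, 0, 40, 0, 0, 0, 20, 0, 0, 0, 4, 0, 0, 0, 0, 0, 0, 0, 0, 0],
)

```text
time_s: 29.62
tcp_pos: [0.638, 0.0964, 0.0837]
orientation: [0.001, 0.09, 0.996, 0.0]
ft_force: [-0.8, 0.1, -0.8]
grip_width: 0.0272
gripper_force: 41.0
```

Call:
apply_moves(
  plan=[0, 0, 1.5, 0, 0, 0, 1.5, 0, 0, 0, 0, 0],
)

```text
time_s: 30.0
tcp_pos: [0.6372, 0.0961, 0.0791]
orientation: [-0.0, 0.09, 0.996, 0.0]
ft_force: [1.2, -0.3, -1.5]
grip_width: 0.0273
gripper_force: 41.0
```

Call:
apply_moves(
  plan=[0, 0, 1.5, 0, 0, 0, 0, 0, 0, 0, 0, 0],
)

```text
time_s: 30.38
tcp_pos: [0.6373, 0.0961, 0.0777]
orientation: [-0.0, 0.09, 0.996, 0.0]
ft_force: [0.5, -0.2, -1.3]
grip_width: 0.0275
gripper_force: 41.0
```

Call:
apply_moves(
  plan=[0, 0, 1.5, 0, 0, 0, 0, 0, 0, 0, 0, 0],
)

```text
time_s: 30.75
tcp_pos: [0.6372, 0.0961, 0.0762]
orientation: [-0.0, 0.09, 0.996, 0.0]
ft_force: [0.6, 0.1, -0.2]
grip_width: 0.0273
gripper_force: 41.0
```

Call:
apply_moves(
  plan=[0, 0, 1.2, 0, 0, 0, 0, 0, 0, 0, 0, 0],
)

```text
time_s: 31.12
tcp_pos: [0.6373, 0.0961, 0.075]
orientation: [0.0, 0.09, 0.996, 0.0]
ft_force: [0.5, 0.2, -0.1]
grip_width: 0.0271
gripper_force: 41.0
```

Call:
apply_moves(
  plan=[0, 0, 1.2, 0, 0, 0, 0, 0, 0, 0, 0, 0],
)

```text
time_s: 31.5
tcp_pos: [0.6373, 0.0961, 0.0741]
orientation: [0.0, 0.09, 0.996, 0.0]
ft_force: [-2.3, 0.4, 1.7]
grip_width: 0.0273
gripper_force: 41.4
```

Call:
apply_moves(
  plan=[0, 0, 0, 0, 0, 0, 0, 0, 0, 0, 0, 0, 0, 0, -15, 0, 0, 0, -50, 0, 0, 0, -60, 0, 0, 0, -5, 0, 0, 0, 0, 0, 0, 0, 0, 0],
  fingers=0.3,
)

```text
time_s: 32.62
tcp_pos: [0.6364, 0.0961, 0.2023]
orientation: [-0.001, 0.09, 0.996, -0.0]
ft_force: [-0.2, 0.8, -0.2]
grip_width: 0.0597
gripper_force: 0.0
```

```bash
python3 - <<'E'
from h import *
c=cam("wrist"); save(c,"w8.npz"); s=c["s"]; p=s["tcp_pos"]; print(p,s["orientation"])
for z in (.097,.110): print(z,fitrect(c,(.637,.0956,-.178),[(.14,.115)],z,span=.006))
E
```

```text
[0.63639479 0.09607754 0.20226883] [-1.47576305e-03  8.98919641e-02  9.95950417e-01 -1.55942437e-04]
0.097 (array([ 0.6359,  0.097 , -0.1816]), np.float64(-12.76))
0.11 (array([ 0.639 ,  0.0944, -0.1837]), np.float64(-23.04))
```

Call:
apply_moves(
  plan=[0, 0, 0, -0.137, 10, -25, 0, 0, 19, -48, 0, 0, 19, -48, 0, 0, 19, -48, 0, 0, 19, -48, 0, 0, 19, -48, 0, 0, 19, -48, 0, 0, 19, -48, 0, 0, 19, -48, 0, 0],
  fingers=0,
)

```text
time_s: 33.92
tcp_pos: [0.4566, -0.3066, 0.2027]
orientation: [-0.001, 0.022, 1.0, 0.001]
ft_force: [-0.5, -0.1, 0.1]
grip_width: 0.0856
gripper_force: 0.0
```

Call:
apply_moves(
  plan=[11, -25, 10, 0, 0, 0, 15, 0, 0, 0, 0, 0, 0, 0, 0, 0],
)

```text
time_s: 34.42
tcp_pos: [0.4463, -0.329, 0.1787]
orientation: [-0.0, 0.021, 1.0, 0.0]
ft_force: [0.2, -0.6, 0.1]
grip_width: 0.0855
gripper_force: 0.0
```

```bash
python3 - <<'E'
from h import *
c=cam("wrist"); save(c,"w9.npz"); s=c["s"]; p=s["tcp_pos"]; print(s["time_s"],p,s["orientation"])
L=fitrect(c,(.446,-.330,-.043),[(.14,.115)],.0225); print(L)
print(tool_delta([*L[0][:2],-.0135],s))
E
```

```text
34.425 [ 0.44632347 -0.32899042  0.17873611] [-7.08329414e-05  2.07377420e-02  9.99784912e-01  2.67416221e-04]
(array([ 0.4457, -0.3291, -0.0418]), np.float64(-24.41))
[  0.58903013  -0.23757057 192.236102  ]
```

Call:
apply_moves(
  plan=[0.5, 0, 40, 0, 0, 0, 50, 0, 0, 0, 50, 0, 0, 0, 30, 0, 0, 0, 15, 0, 0, 0, 7, 0, 0, 0, 0, 0, 0, 0, 0, 0],
)

```text
time_s: 35.48
tcp_pos: [0.446, -0.3306, -0.012]
orientation: [0.001, 0.021, 1.0, -0.001]
ft_force: [-0.5, -0.6, -0.8]
grip_width: 0.0853
gripper_force: 0.0
```

Call:
apply_moves(
  plan=[0, 0, 0, 0, 0, 0, 0, 0, 0, 0, 0, 0, 0, 0, 0, 0, 0, 0, 0, 0],
  fingers=1,
  force=40,
)

```text
time_s: 36.1
tcp_pos: [0.4454, -0.3301, -0.0129]
orientation: [0.0, 0.022, 1.0, -0.0]
ft_force: [0.3, 0.1, 3.7]
grip_width: 0.0275
gripper_force: 41.6
```

Call:
apply_moves(
  plan=[0, 0, -10, 0, 0, 0, -40, 0, 0, 0, -60, 0, 0, 0, -60, 0, 0, 0, -30, 0, 0, 0, 0, -0.027, 0, 0, 0, 0],
)

```text
time_s: 36.98
tcp_pos: [0.4445, -0.3293, 0.1854]
orientation: [-0.001, 0.008, 1.0, 0.001]
ft_force: [0.4, 0.2, -2.0]
grip_width: 0.0272
gripper_force: 41.1
```

```bash
python3 - <<'E'
from h import *
c=cam("wrist"); save(c,"w10.npz"); s=c["s"]; p=s["tcp_pos"]; print(s["time_s"],p,s["orientation"])
for dz in (.035,.037): print(fitrect(c,(p[0],p[1],-.016),[(.14,.115)],p[2]+dz,skip=(0,),span=.006))
print(tool_delta([.6370,-.1040,.1],s))
E
```

```text
36.975 [ 0.44453706 -0.32930872  0.1854196 ] [-9.02534095e-04  7.77177998e-03  9.99968954e-01  9.35519107e-04]
(array([ 0.4449, -0.3314, -0.043 ]), np.float64(-19.84))
(array([ 0.4444, -0.3309, -0.0334]), np.float64(-19.55))
[-189.09318722  228.11427752   85.49942332]
```

Call:
apply_moves(
  plan=[-13, 15, 0, 0, -28, 34, 0, 0, -28, 34, 0, 0, -28, 34, 0, 0, -28, 34, 0, 0, -28, 34, 0, 0, -28, 34, 0, 0, -8, 9, 0, 0, 0, 0, 0, 0, 0, 0, 0, 0],
)

```text
time_s: 38.28
tcp_pos: [0.6372, -0.1058, 0.1864]
orientation: [-0.001, 0.008, 1.0, -0.0]
ft_force: [-0.3, 0.4, -1.8]
grip_width: 0.0273
gripper_force: 41.1
```

```bash
python3 - <<'E'
from h import *
s=read_state(); p=s["tcp_pos"]; print(p,s["orientation"],tool_delta([.6370,-.1040,.0835],s))
E
```

```text
[ 0.63717763 -0.10580191  0.18640848] [-5.31004302e-04  8.43828330e-03  9.99964256e-01 -1.51116139e-05] [9.87557226e-02 1.80268850e+00 1.02908568e+02]
```

Call:
apply_moves(
  plan=[0, 2, 40, 0, 0, 0, 40, 0, 0, 0, 20, 0, 0, 0, 4, 0, 0, 0, 0, 0, 0, 0, 0, 0],
)

```text
time_s: 39.02
tcp_pos: [0.6386, -0.1036, 0.0843]
orientation: [0.001, 0.008, 1.0, -0.0]
ft_force: [0.6, 0.0, -2.0]
grip_width: 0.0272
gripper_force: 41.0
```

Call:
apply_moves(
  plan=[0, 0, 1.5, 0, 0, 0, 1.5, 0, 0, 0, 0, 0, 0, 0, 0, 0],
)

```text
time_s: 39.52
tcp_pos: [0.6379, -0.103, 0.0798]
orientation: [0.0, 0.008, 1.0, 0.0]
ft_force: [0.6, 0.5, -1.6]
grip_width: 0.0272
gripper_force: 41.0
```

Call:
apply_moves(
  plan=[0, 0, 1.5, 0, 0, 0, 0, 0, 0, 0, 0, 0],
)

```text
time_s: 39.9
tcp_pos: [0.6379, -0.1031, 0.0783]
orientation: [-0.0, 0.008, 1.0, 0.0]
ft_force: [0.4, -0.7, -0.7]
grip_width: 0.0274
gripper_force: 41.0
```

Call:
apply_moves(
  plan=[0, 0, 1.2, 0, 0, 0, 0, 0, 0, 0, 0, 0],
)

```text
time_s: 40.28
tcp_pos: [0.6379, -0.103, 0.0771]
orientation: [0.0, 0.008, 1.0, 0.0]
ft_force: [-0.4, 1.6, -1.1]
grip_width: 0.0272
gripper_force: 41.0
```

Call:
apply_moves(
  plan=[0, 0, 1.2, 0, 0, 0, 0, 0, 0, 0, 0, 0],
)

```text
time_s: 40.65
tcp_pos: [0.6379, -0.1031, 0.0759]
orientation: [0.0, 0.008, 1.0, 0.0]
ft_force: [-0.2, 0.1, -1.6]
grip_width: 0.0274
gripper_force: 41.0
```

Call:
apply_moves(
  plan=[0, 0, 1, 0, 0, 0, 0, 0, 0, 0, 0, 0],
)

```text
time_s: 41.02
tcp_pos: [0.6379, -0.1031, 0.0749]
orientation: [-0.0, 0.008, 1.0, 0.0]
ft_force: [-0.2, -0.1, -0.6]
grip_width: 0.0271
gripper_force: 41.0
```

Call:
apply_moves(
  plan=[0, 0, 0.8, 0, 0, 0, 0, 0, 0, 0, 0, 0],
)

```text
time_s: 41.4
tcp_pos: [0.6379, -0.1031, 0.0745]
orientation: [0.0, 0.008, 1.0, -0.0]
ft_force: [-2.6, -0.3, 3.0]
grip_width: 0.0275
gripper_force: 41.5
```

Call:
apply_moves(
  plan=[0, 0, 0, 0, 0, 0, 0, 0, 0, 0, 0, 0, 0, 0, -15, 0, 0, 0, -50, 0, 0, 0, -60, 0, 0, 0, -5, 0, 0, 0, 0, 0, 0, 0, 0, 0],
  fingers=0.3,
)

```text
time_s: 42.52
tcp_pos: [0.6371, -0.1029, 0.2026]
orientation: [-0.001, 0.008, 1.0, 0.0]
ft_force: [-0.1, 0.8, 1.2]
grip_width: 0.0599
gripper_force: 0.0
```

```bash
python3 - <<'E'
from h import *
c=cam("wrist"); save(c,"w11.npz"); s=c["s"]; p=s["tcp_pos"]; print(p,s["orientation"])
for z in (.097,.110): print(z,fitrect(c,(.637,-.104,-.0155),[(.14,.115)],z,span=.006), fitrect(c,(.637,.0956,-.178),[(.14,.115)],z,span=.006))
for n in ("w1","w11"):
    d=load(n+".npz")
    print(n,fitrect(d,(.617,-.278,0.05),[(.064,.064)],.022,span=.012),fitrect(d,(.617,-.278,0.0),[(.054,.054)],.022,span=.012))
t=load("t4.npz"); print(fitrect(t,(.617,-.278,0.),[(.064,.064)],.022,span=.012))
a=rectify(c,.51,.71,-.40,-.16,.022,1600.); b=rectify(c,.51,.71,-.40,-.16,.12,1600.)
cv2.imwrite("pics/push.png",np.hstack([a,b]))
E
```

```text
[ 0.63712043 -0.10285148  0.20259942] [-1.36987151e-03  8.01931661e-03  9.99966818e-01  4.20816609e-04]
0.097 (array([ 0.6356, -0.1026, -0.0125]), np.float64(-12.95)) (array([ 0.6351,  0.0923, -0.1973]), np.float64(-15.15))
0.11 (array([ 0.6393, -0.1046, -0.0199]), np.float64(-23.45)) (array([ 0.6379,  0.0933, -0.1727]), np.float64(-23.36))
w1 (array([ 0.6075, -0.2725,  0.0591]), np.float64(-15.6)) (array([ 0.6025, -0.2712,  0.0142]), np.float64(-14.43))
w11 (array([ 0.6183, -0.2741,  0.0514]), np.float64(-20.41)) (array([ 0.6168, -0.2691,  0.0495]), np.float64(-16.58))
(array([ 0.6196, -0.2769,  0.0815]), np.float64(-22.23))
```

View pics/push.png

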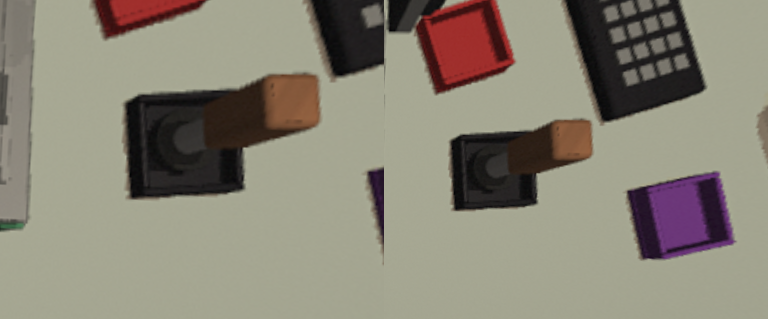

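Both lids rest on their beads (the edge fit scores best at z=110 mm). In the crop the pusher's handle top is at (572,140), giving (0.6225, −0.2775), and the stand centre is at about (190,143), giving (0.620, −0.2785), yaw about 0.05. Now above the pusher.

Call:
apply_moves(
  plan=[0, 0, 0, -0.067, 4, -24, 0, 0, 5, -40, 0, 0, 5, -40, 0, 0, 5, -40, 0, 0, 5, -30, 0, 0, 0, 0, 0, 0, 0, 0, 0, 0, 0, 0, 0, 0],
  fingers=0.2,
)

```text
time_s: 43.7
tcp_pos: [0.6229, -0.2772, 0.204]
orientation: [-0.0, -0.026, 1.0, 0.0]
ft_force: [0.0, 0.5, -0.5]
grip_width: 0.0684
gripper_force: 0.0
```

```bash
python3 - <<'E'
from h import *
c=cam("wrist"); save(c,"w12.npz"); s=c["s"]; p=s["tcp_pos"]; print(p,s["orientation"],s["grip_width"])
for z in (.118,.12): print(fitrect(c,(.6222,-.2778,.05),[(.025,.025)],z,span=.008))
print(fitrect(c,(.620,-.2785,.05),[(.064,.064),(.054,.054)],.022,span=.004))
a=rectify(c,.52,.72,-.38,-.18,.12,2000.); b=rectify(c,.52,.72,-.38,-.18,.022,2000.); cv2.imwrite("pics/push2.png",np.hstack([a,b]))
E
```

```text
[ 0.62293096 -0.27716801  0.2040238 ] [-7.52126204e-05 -2.58981724e-02  9.99664563e-01  2.00780701e-04] 0.06841236840945232
(array([ 0.6242, -0.2783,  0.0366]), np.float64(-21.16))
(array([ 0.6236, -0.2783,  0.0369]), np.float64(-21.13))
(array([ 0.6162, -0.2776,  0.0587]), np.float64(-32.67))
```

View pics/push2.png

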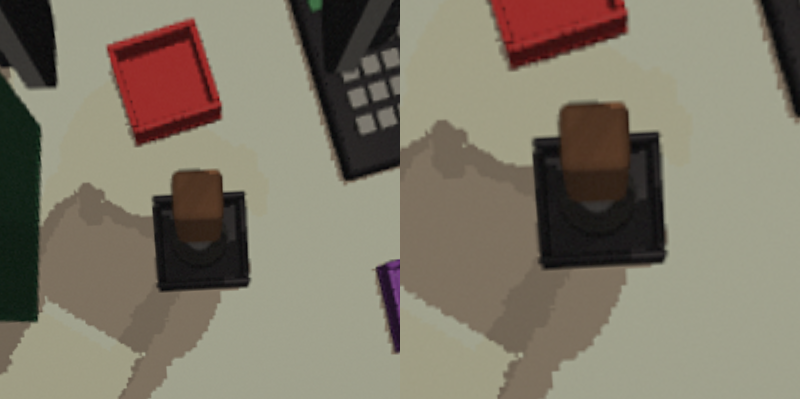

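Call:
apply_moves(
  plan=[0, -1, 40, 0, 0, 0, 40, 0, 0, 0, 40, 0, 0, 0, 25, 0, 0, 0, 10, 0, 0, 0, 4, 0, 0, 0, 0, 0, 0, 0, 0, 0],
)

```text
time_s: 44.75
tcp_pos: [0.6235, -0.2794, 0.0464]
orientation: [0.001, -0.026, 1.0, -0.001]
ft_force: [-0.8, -0.2, 0.4]
grip_width: 0.0684
gripper_force: 0.0
```

Call:
apply_moves(
  plan=[0, 0, 0, 0, 0, 0, 0, 0, 0, 0, 0, 0, 0, 0, 0, 0, 0, 0, 0, 0],
  fingers=1,
  force=70,
)

```text
time_s: 45.38
tcp_pos: [0.6231, -0.2792, 0.0454]
orientation: [0.0, -0.026, 1.0, -0.0]
ft_force: [0.3, 0.3, 2.7]
grip_width: 0.0253
gripper_force: 68.7
```

Call:
apply_moves(
  plan=[0, 0, -10, 0, 0, 0, -40, 0, 0, 0, -60, 0, 0, 0, -60, 0, 0, 0, 0, 0, -4, 25, 0, 0, -5, 40, 0, 0, -5, 40, 0, 0, -5, 40, 0, 0, -5, 29, 0, 0],
)

```text
time_s: 46.62
tcp_pos: [0.6368, -0.1005, 0.213]
orientation: [-0.002, -0.026, 1.0, 0.001]
ft_force: [0.0, 0.0, -1.3]
grip_width: 0.0253
gripper_force: 68.8
```

Call:
apply_moves(
  plan=[0, 0, 0, 0, 0, 0, 0, 0],
)

```text
time_s: 46.88
tcp_pos: [0.6373, -0.1036, 0.2138]
orientation: [-0.001, -0.026, 1.0, 0.0]
ft_force: [-0.1, -0.9, -1.7]
grip_width: 0.0251
gripper_force: 68.9
```

```bash
python3 - <<'E'
from h import *
c=cam("wrist"); s=c["s"]; p=s["tcp_pos"]; print(p,s["orientation"],s["grip_width"],tool_delta([.638,-.104,.180],s)); save(c,"w13.npz")
t=cam("top"); sc=cam("scene"); save(t,"t13.npz"); save(sc,"s13.npz")
for n in ("w13","s13"):
    d=load(n+".npz"); print(n,fitrect(d,(.638,-.1045,-.016),[(.14,.115)],.110,span=.004),fitrect(d,(.638,.095,-.178),[(.14,.115)],.110,span=.004))
E
```

```text
[ 0.63729313 -0.1035707   0.21377096] [-1.22216132e-03 -2.58198789e-02  9.99665822e-01  2.90220822e-04] 0.025052722879351452 [-0.76578109 -0.48694492 33.76888868]
w13 (array([ 0.6353, -0.1041, -0.0114]), np.float64(-19.14)) (array([ 0.6379,  0.0934, -0.1763]), np.float64(-23.47))
s13 (array([ 0.6403, -0.1058, -0.0031]), np.float64(-15.28)) (array([ 0.6405,  0.0928, -0.1793]), np.float64(-16.43))
```

Call:
apply_moves(
  plan=[-0.5, 0, 20, 0, 0, 0, 12, 0, 0, 0, 3, 0, 0, 0, 2, 0, 0, 0, 0, 0, 0, 0, 0, 0],
)

```text
time_s: 47.78
tcp_pos: [0.6387, -0.1041, 0.1786]
orientation: [0.0, -0.026, 1.0, -0.0]
ft_force: [-0.8, 0.7, -2.1]
grip_width: 0.0256
gripper_force: 69.1
```

Call:
apply_moves(
  plan=[0, 0, 2, 0, 0, 0, 2, 0, 0, 0, 0, 0, 0, 0, 0, 0],
)

```text
time_s: 48.28
tcp_pos: [0.638, -0.104, 0.1745]
orientation: [-0.0, -0.025, 1.0, -0.0]
ft_force: [-3.8, 0.5, 4.7]
grip_width: 0.0256
gripper_force: 69.9
```

Call:
apply_moves(
  plan=[0, 0, 2, 0, 0, 0, 2, 0, 0, 0, 0, 0, 0, 0, 0, 0],
)

```text
time_s: 48.78
tcp_pos: [0.639, -0.1041, 0.1707]
orientation: [0.001, -0.025, 1.0, -0.0]
ft_force: [-1.5, 0.3, 4.4]
grip_width: 0.0252
gripper_force: 70.0
```

Call:
apply_moves(
  plan=[0, 0, 2, 0, 0, 0, 2, 0, 0, 0, 0, 0, 0, 0, 0, 0],
)

```text
time_s: 49.28
tcp_pos: [0.6383, -0.1039, 0.1654]
orientation: [-0.0, -0.025, 1.0, 0.0]
ft_force: [0.3, 0.4, -1.9]
grip_width: 0.0254
gripper_force: 69.1
```

Call:
apply_moves(
  plan=[0, 0, 2, 0, 0, 0, 2, 0, 0, 0, 0, 0, 0, 0, 0, 0],
)

```text
time_s: 49.78
tcp_pos: [0.6386, -0.104, 0.1634]
orientation: [0.001, -0.026, 1.0, -0.0]
ft_force: [-1.1, 1.0, 5.8]
grip_width: 0.0254
gripper_force: 70.0
```

Call:
apply_moves(
  plan=[0, 0, 2, 0, 0, 0, 2, 0, 0, 0, 0, 0, 0, 0, 0, 0],
)

```text
time_s: 50.28
tcp_pos: [0.6389, -0.1039, 0.1632]
orientation: [0.002, -0.026, 1.0, -0.001]
ft_force: [-8.1, 3.0, 23.1]
grip_width: 0.0254
gripper_force: 72.5
```

Call:
apply_moves(
  plan=[0, 0, 2, 0, 0, 0, 0, 0, 0, 0, 0, 0, 0, 0, -20, 0, 0, 0, -40, 0, -2, 30, 0, 0, -3, 50, 0, 0, -3, 50, 0, 0, -2, 45, 0, 0, 0, 24, 0, 0],
)

```text
time_s: 51.52
tcp_pos: [0.638, 0.0975, 0.2159]
orientation: [-0.0, -0.027, 1.0, 0.0]
ft_force: [0.0, -0.7, -1.1]
grip_width: 0.0252
gripper_force: 69.0
```

Call:
apply_moves(
  plan=[0, 0, 0, 0, 0, 0, 0, 0, 0, 0, 0, 0],
)

```text
time_s: 51.9
tcp_pos: [0.6385, 0.0937, 0.2161]
orientation: [-0.0, -0.025, 1.0, -0.0]
ft_force: [-1.0, -0.5, -1.8]
grip_width: 0.0252
gripper_force: 69.0
```

```bash
python3 - <<'E'
from h import *
c=cam("wrist"); s=c["s"]; p=s["tcp_pos"]; print(p,tool_delta([.638,.0948,.179],s)); save(c,"w14.npz")
for z in (.097,.110): print(z,fitrect(c,(.638,-.104,-.016),[(.14,.115)],z,span=.004))
E
```

```text
[0.63849055 0.09365038 0.2160595 ] [ 0.43276627  1.18348237 37.05915684]
0.097 (array([ 0.6387, -0.1051,  0.0096]), np.float64(-21.26))
0.11 (array([ 0.6349, -0.0986, -0.0138]), np.float64(-18.13))
```

Round lid home (hard stop at the predicted height). Now the bar tote.

Call:
apply_moves(
  plan=[0, 1, 20, 0, 0, 0, 15, 0, 0, 0, 4, 0, 0, 0, 3, 0, 0, 0, 0, 0, 0, 0, 0, 0],
)

```text
time_s: 52.7
tcp_pos: [0.6382, 0.0962, 0.1752]
orientation: [0.0, -0.025, 1.0, 0.0]
ft_force: [-3.6, -0.0, 5.8]
grip_width: 0.0251
gripper_force: 69.9
```

Call:
apply_moves(
  plan=[0, 0, 2, 0, 0, 0, 2, 0, 0, 0, 2, 0, 0, 0, 0, 0, 0, 0, 0, 0],
)

```text
time_s: 53.32
tcp_pos: [0.6389, 0.0963, 0.1682]
orientation: [0.001, -0.025, 1.0, 0.0]
ft_force: [1.2, 0.7, 1.1]
grip_width: 0.0255
gripper_force: 69.7
```

Call:
apply_moves(
  plan=[0, 0, 2, 0, 0, 0, 2, 0, 0, 0, 0, 0, 0, 0, 0, 0],
)

```text
time_s: 53.82
tcp_pos: [0.638, 0.0962, 0.1636]
orientation: [-0.0, -0.026, 1.0, 0.0]
ft_force: [0.7, -1.4, -2.1]
grip_width: 0.0254
gripper_force: 69.1
```

Call:
apply_moves(
  plan=[0, 0, 2, 0, 0, 0, 2, 0, 0, 0, 0, 0, 0, 0, 0, 0],
)

```text
time_s: 54.32
tcp_pos: [0.6383, 0.0963, 0.1633]
orientation: [0.001, -0.026, 1.0, -0.0]
ft_force: [-6.0, 0.8, 14.2]
grip_width: 0.0255
gripper_force: 71.5
```

Call:
apply_moves(
  plan=[0, 0, 2, 0, 0, 0, 2, 0, 0, 0, 0, 0, 0, 0, 0, 0, 0, 0, -20, 0, 0, 0, -44, 0, 0, 0, 0, 0, 0, 0, 0, 0],
)

```text
time_s: 55.32
tcp_pos: [0.6378, 0.0962, 0.219]
orientation: [-0.001, -0.025, 1.0, 0.0]
ft_force: [-0.4, -0.1, -2.7]
grip_width: 0.0255
gripper_force: 69.3
```

```bash
python3 - <<'E'
from h import *
c=cam("wrist"); s=c["s"]; print(s["tcp_pos"]); save(c,"w15.npz"); sc=cam("scene"); save(sc,"s15.npz")
for n,d in (("w",c),("s",sc)):
  for z in (.097,.104,.110): print(n,z,fitrect(d,(.638,-.104,-.016),[(.14,.115)],z,span=.003),fitrect(d,(.638,.0955,-.178),[(.14,.115)],z,span=.003))
E
```

```text
[0.63776034 0.09618001 0.21899204]
w 0.097 (array([ 0.6387, -0.1052,  0.0086]), np.float64(-21.1)) (array([ 0.6356,  0.0958, -0.1833]), np.float64(-19.8))
w 0.104 (array([ 0.6352, -0.0988,  0.0251]), np.float64(-21.59)) (array([ 0.635 ,  0.0953, -0.1879]), np.float64(-19.61))
w 0.11 (array([ 0.6348, -0.0985, -0.0186]), np.float64(-18.24)) (array([ 0.6352,  0.0957, -0.1859]), np.float64(-14.89))
s 0.097 (array([ 0.6384, -0.1037, -0.0143]), np.float64(-16.39)) (array([ 0.6383,  0.0948, -0.1795]), np.float64(-14.84))
s 0.104 (array([ 0.6417, -0.105 , -0.0147]), np.float64(-16.5)) (array([ 0.6415,  0.0925, -0.179 ]), np.float64(-14.91))
s 0.11 (array([ 0.6444, -0.1062, -0.0167]), np.float64(-16.49)) (array([ 0.6442,  0.0902, -0.1775]), np.float64(-14.91))
```

Call:
apply_moves(
  plan=[2, -25, 0, 0, 4, -45, 0, 0, 4, -45, 0, 0, 4, -45, 0, 0, 4, -45, 0, 0, 4, -45, 0, 0, 4, -45, 0, 0, 4, -40, 0, 0, 4, -30, 0, 0, 1, -9, 0, 0],
)

```text
time_s: 56.68
tcp_pos: [0.6214, -0.2808, 0.2181]
orientation: [-0.001, -0.024, 1.0, 0.001]
ft_force: [0.1, 0.3, -2.0]
grip_width: 0.0252
gripper_force: 69.4
```

Call:
apply_moves(
  plan=[0, 0, 0, 0, 0, 0, 0, 0, 0, 0, 0, 0],
)

```text
time_s: 57.05
tcp_pos: [0.6227, -0.2778, 0.2203]
orientation: [0.0, -0.026, 1.0, 0.0]
ft_force: [0.3, 0.0, -1.0]
grip_width: 0.0251
gripper_force: 69.4
```

```bash
python3 - <<'E'
from h import *
c=cam("wrist"); s=c["s"]; print(s["time_s"],s["tcp_pos"],s["orientation"],tool_delta([.6225,-.279,.0465],s)); save(c,"w16.npz")
for sz in ([(.064,.064)],[(.064,.064),(.054,.054)]): print(fitrect(c,(.620,-.2785,.05),sz,.022,span=.006))
for z in (.097,.110): print(z,fitrect(c,(.638,-.104,-.016),[(.14,.115)],z,span=.003))
E
```

```text
57.05 [ 0.62270865 -0.27776673  0.22028463] [ 1.07645112e-04 -2.63040692e-02  9.99653978e-01  9.33309385e-05] [  0.31147036  -1.25203214 173.78434306]
(array([ 0.6206, -0.2792,  0.0612]), np.float64(-21.42))
(array([ 0.6164, -0.2819,  0.0488]), np.float64(-37.15))
0.097 (array([ 0.6383, -0.1051, -0.0247]), np.float64(-22.66))
0.11 (array([ 0.6338, -0.1102,  0.0338]), np.float64(-18.03))
```

Call:
apply_moves(
  plan=[0, -1, 40, 0, 0, 0, 40, 0, 0, 0, 40, 0, 0, 0, 30, 0, 0, 0, 14, 0, 0, 0, 6, 0, 0, 0, 0, 0, 0, 0, 0, 0],
)

```text
time_s: 58.1
tcp_pos: [0.6232, -0.2805, 0.0516]
orientation: [0.001, -0.026, 1.0, -0.001]
ft_force: [0.6, 0.6, -1.4]
grip_width: 0.0251
gripper_force: 69.4
```

Call:
apply_moves(
  plan=[0, 0, 2, 0, 0, 0, 0, 0, 0, 0, 0, 0],
)

```text
time_s: 58.48
tcp_pos: [0.6225, -0.2801, 0.0482]
orientation: [0.0, -0.025, 1.0, 0.0]
ft_force: [0.1, 0.4, -1.5]
grip_width: 0.0255
gripper_force: 69.4
```

Call:
apply_moves(
  plan=[0, 0, 2, 0, 0, 0, 0.8, 0, 0, 0, 0, 0, 0, 0, 0, 0],
)

```text
time_s: 58.98
tcp_pos: [0.6224, -0.28, 0.0454]
orientation: [-0.0, -0.026, 1.0, 0.0]
ft_force: [-0.7, 1.3, 0.5]
grip_width: 0.0253
gripper_force: 69.6
```

Call:
apply_moves(
  plan=[0, 0, 0, 0, 0, 0, 0, 0, 0, 0, 0, 0, 0, 0, 0, 0],
  fingers=0.3,
)

```text
time_s: 59.48
tcp_pos: [0.6225, -0.2801, 0.0453]
orientation: [0.0, -0.025, 1.0, 0.0]
ft_force: [0.6, -0.3, 0.2]
grip_width: 0.0598
gripper_force: 0.0
```

Call:
apply_moves(
  plan=[0, 0, -10, 0, 0, 0, -40, 0, 0, 0, -60, 0, 0, 0, -50, 0, 20, 0, 0, 0, 40, 0, 0, 0, 50, 0, 0, 0, 20, 0, 0, 0, 0, 0, 0, 0],
)

```text
time_s: 60.6
tcp_pos: [0.4919, -0.2871, 0.2067]
orientation: [0.001, -0.025, 1.0, -0.001]
ft_force: [0.4, -0.0, 0.5]
grip_width: 0.06
gripper_force: 0.0
```

```bash
python3 - <<'E'
from h import *
c=cam("wrist"); s=c["s"]; print(s["time_s"],s["tcp_pos"]); save(c,"w17.npz"); sc=cam("scene")
print(fitrect(c,(.6222,-.2785,.05),[(.025,.025)],.12,span=.012))
a=rectify(c,.50,.75,-.36,.19,.097,1400.); b=cv2.resize(sc["image"][170:320,150:420],None,fx=2.85,fy=2.0)
b=cv2.resize(sc["image"][180:300,215:415],(a.shape[1],240)); cv2.imwrite("pics/end.png",np.vstack([a,b])); print(a.shape)
E
```

```text
60.6 [ 0.49188824 -0.28705877  0.20669862]
(array([ 0.6205, -0.2822, -0.0062]), np.float64(-20.47))
(350, 770, 3)
```

View pics/end.png

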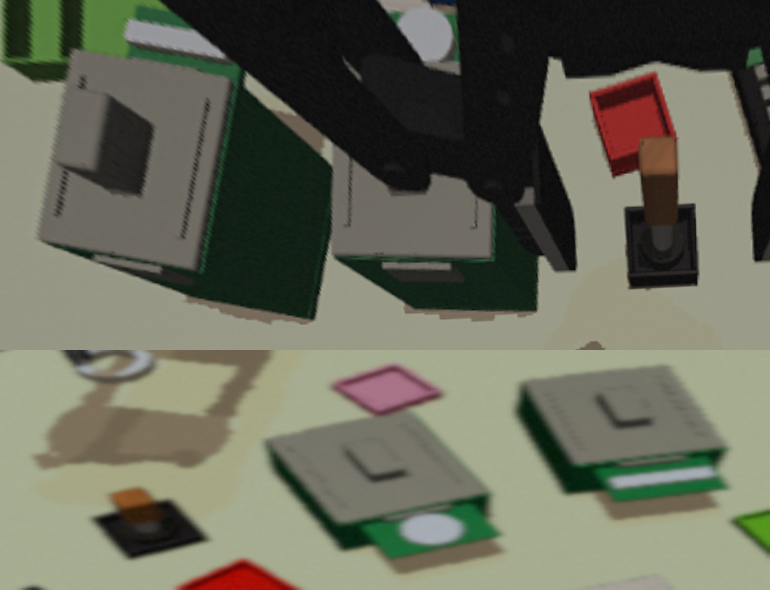

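Both lids sit flush (rims at (130,150) and (415,200) in the upper part), and the pusher stands upright in the black stand at (660,240). The gripper touches nothing, so I'm handing in.

```bash
python3 -c "
from plant import *
print(job_done())"
```

```text
the job is handed in; nothing more can be done
None
```

I handed the job in at about 61 s: both jars are in the round-badge tote, the one carton present is in the bar-badge tote, both lids are pressed home with the pusher, and the pusher is back upright in its stand; the simulator gave no verdict back.

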